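Set out the riveting station on a saddler's bench

ROBOT

A 6-joint arm with a two-finger parallel gripper is mounted at the origin on the work surface. World frame = base frame: x ahead of the robot, y to its left, z up, the work surface at z = 0. Lengths are in mm, angles in rad, forces in N, time in s.
With the tool pointing down it reaches from about 350 to 975 mm from the base axis. Payload 7.1 kg.
Tool frame: the origin (TCP) lies at the very end of the fingers, on their centre line; the grasp point (between the pads) lies 19 mm behind it; x points along the fingers, z is the direction in which the jaws open and shut, and the axes are right-handed (so a half turn about x gives the same grasp; the last joint's range is limited). The gripper opens to 88 mm and grips with 3 to 60 N. Pads are 20 mm wide; open, the fingers measure 115 mm over their backs; the gripper's body (75 mm by 178 mm) begins 61 mm behind the grasp point.
Start: joints at [-1.18, 0.423, 1.63, -0, 1.089, -0.019], TCP at [249.031, -573.226, 185.875] pointing down, gripper open.
Joint ranges: [-3, 3], [-0.9, 2.11], [0.09, 2.58], [-1.31, 4.45], [0.11, 2.69], [-2.54, 2.54]. Speed limits (rad/s): [2.39, 2.39, 3.01, 3.14, 3.14, 3.14].

INTERFACE

Orientations are given as a rotation vector (axis times angle).
In Python, from workcell import * gives the robot as it stands.
- The arm moves only by the shell command python3 -m crank 'ROWS'. ROWS is JSON, a list of rows, each a list of 3 entries, a list of its own where there are three numbers: the shift along the tool's x, y, z in cm, then the turn, a rotation vector about the tool's x, y, z in degrees, then the finger opening in cm, from 0 to 8.78. In form: [[[dx, dy, dz], [rx, ry, rz], claw], ...]. A call has 1 to 5 rows; each row shifts and turns the commanded pose from where the row before left it, along the tool's axes as they then stand; what a row does not reach is not made up. A row lasts 1/8 s, in which the tool goes at most 62.5 mm and 10.7 degrees, less where a joint would pass 70% of its speed; a pose out of reach is approached as far as the arm can. A call with a gripper value outside its range is refused whole. The fingers move at their own pace and stop on an object; the grip force is fixed at half the most. Time passes only in rows, so rows that do not move let the fingers close. It gives the time, the measured TCP pose, the force and the opening at its end, in the units of the state.
- get_obs(): the state, without advancing time (a new reading comes with each control period).
- get_image(name): name is "scene" or "top" or "wrist"; returns a dict with "pixels" (420x560x3 uint8, red, green, blue), "mtx" (3x3 intrinsics, pixels), "view" (4x4, takes a point from world to camera coordinates). Camera axes: x right, y down, z forward; pixel columns grow to the right and rows downward; lengths in mm; the calibration is good to about 2 mm. A picture is of the moment at which its call begins. There is no depth.
- close_job(): hands the job in, once; it reports no verdict.
The state is a dict: "t": time; "qpos": joint angles; "qvel": joint speeds; "joint_torque": joint torques, N m; "ee_pos": TCP position; "orientation": TCP orientation; "ft_force": force on the tool from outside, world axes, zero at the start; "moment": the same for the moment, N m; "width": finger opening in mm.
Only numpy, scipy, OpenCV 4.12 (cv2) and the standard library are available. Lean on these libraries where they do the work, as an engineer would, in place of code of your own. Each camera call takes 0.05 s, during which the arm holds its last target.

TASK

Set out the riveting station, with left, right and behind taken from where the robot stands (behind is the side away from it): put the steel anvil block in the middle of the marble slab and the brass die in the middle of the anvil's top, stand the red-lidded jar on the pad to the left of the slab, the black-lidded jar on the pad to its right, and the maul, head down, on the pad behind the slab, each in the middle of its pad. Set the anvil down gently so the marble does not chip, and leave the white-lidded jar standing where it is.

Things in the scene. Friction and masses are not known exactly. Their poses are not given: they have to be found in the camera images.
- slab: Square white-grey marble slab, 150 x 150 mm and 30 mm thick, fixed to the bench; it may lie turned up to about 12 degrees. Origin at the centre of its underside, on the bench (top face 30 mm higher); its x axis points away from the robot (behind), its y axis to the robot's left.
- pad_yellow: Round yellow pad, 84 mm across, 4 mm thick. Fixed to the bench, one of three pads lying around the slab: one to its left, one to its right, one behind it; which pad lies where changes. Origin at the centre of its underside, on the bench; top face at 4 mm.
- pad_green: Square green pad, 80 x 80 mm, 4 mm thick. Fixed to the bench, one of three pads lying around the slab: one to its left, one to its right, one behind it; which pad lies where changes. Origin at the centre of its underside, on the bench; top face at 4 mm.
- pad_blue: Round blue pad, 84 mm across, 4 mm thick. Fixed to the bench, one of three pads lying around the slab: one to its left, one to its right, one behind it; which pad lies where changes. Origin at the centre of its underside, on the bench; top face at 4 mm.
- anvil: Loose dark steel anvil block with a bright top face, 70 mm (its x) by 50 mm (its y) by 28 mm tall, 0.5 to 0.85 kg. Origin at the centre of its underside, z up. At the start its x axis lies within about 25 degrees of the robot's straight-ahead direction.
- die: Loose solid brass rivet die, an upright cylinder 32 mm across and 24 mm tall with a small dark dimple on top, about 0.14 kg. Origin at the centre of its underside, z up.
- jar_red: Upright round screw-lid jar, 56 mm across and 80 mm tall: clear body 60 mm high (56 mm across, with a slightly narrower shoulder) and above it a 20 mm high lid 54 mm across, red; copper rivets inside. About 0.2 kg. Origin at the centre of its underside, z up.
- jar_black: Upright round screw-lid jar, 56 mm across and 80 mm tall: clear body 60 mm high (56 mm across, with a slightly narrower shoulder) and above it a 20 mm high lid 54 mm across, black; steel washers inside. About 0.2 kg. Origin at the centre of its underside, z up.
- jar_white: Upright round screw-lid jar, 56 mm across and 80 mm tall: clear body 60 mm high (56 mm across, with a slightly narrower shoulder) and above it a 20 mm high lid 54 mm across, white; brass studs inside. Not part of the job: to be left alone. About 0.2 kg. Origin at the centre of its underside, z up.
- maul: Leatherworker's maul standing head down: cream round plastic head 56 mm across and 65 mm tall at the bottom, brass collar, then an upright dark wood handle on the same axis, 24 mm across at the head and 28 mm across from 115 to 160 mm height; 168 mm tall in all, about 0.34 kg. Origin at the centre of the flat underside of the head, z up along the handle. The tallest of the loose things.
Mind the look-alikes: they are no part of the job. Of the things that look like the die, the middle-sized one is meant.

How it is judged:
By the outcome, as a careful person would: the job done as asked, in the order asked, and still so for the second after the job is handed in, with the robot touching nothing.
It also fails if it takes over 120 s, if anything falls off the work surface, if the arm or the gripper's body presses on something with over 40 N, if the wrist force passes 120 N, or if a joint passes its speed limit or range.

## Working session

There is one attempt and no reset: what is moved stays moved. The work goes in short steps, Python scripts to look and compute and a shell command to move; the robot and the scene stay as the last step left them, time stands still between calls to the robot, and variables do not carry over. Pictures are saved under pics/ and viewed, and the job is handed in when it is done.

```bash
mkdir -p pics; ls; python3 - <<'E'
from workcell import *
import cv2
o=get_obs(); print({k:o[k] for k in ('t','ee_pos','orientation','ft_force','width')})
for n in ("scene","top","wrist"):
    d=get_image(n); cv2.imwrite(f"pics/{n}0.png",d["pixels"][:,:,::-1]); print(n,d["mtx"],d["view"])
E
```

```text
pics
{'t': 0.0, 'ee_pos': array([ 248.79312344, -572.66524402,  185.06467849]), 'orientation': array([ 0.90315784,  1.37699593, -0.90171046]), 'ft_force': array([-0.06359343,  0.23219975,  0.89122425]), 'width': 87.91560121441084}
scene [[378.99551427   0.         277.40790826]
 [  0.         378.99551427 207.99467188]
 [  0.           0.           1.        ]] [[-8.27846580e-01  5.60859939e-01  1.03038119e-02  4.15513486e+02]
 [ 3.97285169e-01  5.99175033e-01 -6.95092637e-01 -1.74177544e+02]
 [-3.96023401e-01 -5.71336511e-01 -7.18846338e-01  1.09086718e+03]
 [ 0.00000000e+00  0.00000000e+00  0.00000000e+00  1.00000000e+00]]
top [[510.09830487   0.         277.09347049]
 [  0.         510.09830487 204.53811709]
 [  0.           0.           1.        ]] [[ 2.77402600e-02 -9.99612356e-01 -2.36979815e-03 -3.45083752e-01]
 [-9.93863247e-01 -2.73266058e-02 -1.07187234e-01  5.15504038e+02]
 [ 1.07080925e-01  5.32865702e-03 -9.94236029e-01  1.40012885e+03]
 [ 0.00000000e+00  0.00000000e+00  0.00000000e+00  1.00000000e+00]]
wrist [[324.27721037   0.         278.23491316]
 [  0.         324.27721037 206.75538167]
 [  0.           0.           1.        ]] [[ 3.98461520e-01 -9.17183427e-01 -1.72572969e-03 -6.24351009e+02]
 [-8.73633413e-01 -3.80113202e-01  3.03773952e-01 -3.70524004e+01]
 [-2.79272407e-01 -1.19534575e-01 -9.52742572e-01  3.92738030e+02]
 [ 0.00000000e+00  0.00000000e+00  0.00000000e+00  1.00000000e+00]]
```

View pics/scene0.png

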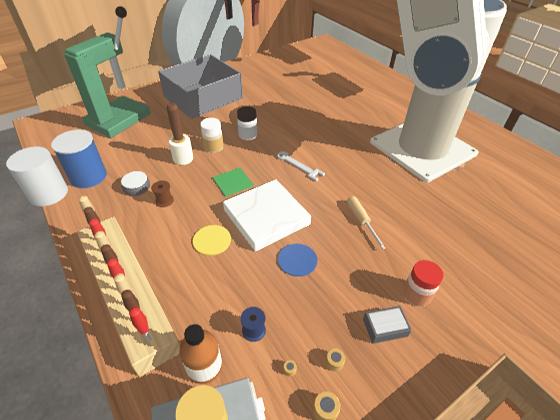

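View pics/top0.png

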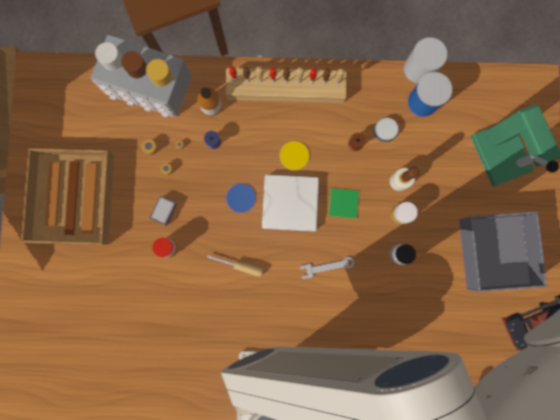

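View pics/wrist0.png

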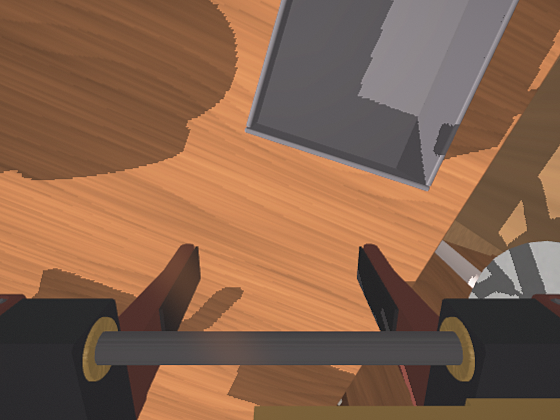

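The top view has up = behind and left = left. It shows the blue pad on the left (240,197), the green pad on the right (344,203), and the yellow pad behind (294,155), with the slab at (291,203). The anvil is at (163,211), the red jar (163,247), the black jar (404,254), the white jar (406,212) and the maul (402,179).

Die candidates are (149,146), (166,169) and (179,145). The dark-blue and brown spools at (212,139) and (357,142), the lidded pot (386,129) and the pawn-like jars are not part of the job.

```bash
python3 - <<'E'
import cv2
t=cv2.imread("pics/top0.png"); 
def crop(im,x0,x1,y0,y1,s,n): cv2.imwrite("pics/"+n,cv2.resize(im[y0:y1,x0:x1],None,fx=s,fy=s,interpolation=cv2.INTER_CUBIC))
crop(t,130,230,125,265,5.7 and 4,"c1.png"); crop(t,215,375,135,245,5,"c2.png"); crop(t,380,430,160,270,5,"c3.png")
s=cv2.imread("pics/scene0.png"); crop(s,270,450,250,420,3.5,"c4.png")
E
```

```text
(no output)
```

View pics/c1.png

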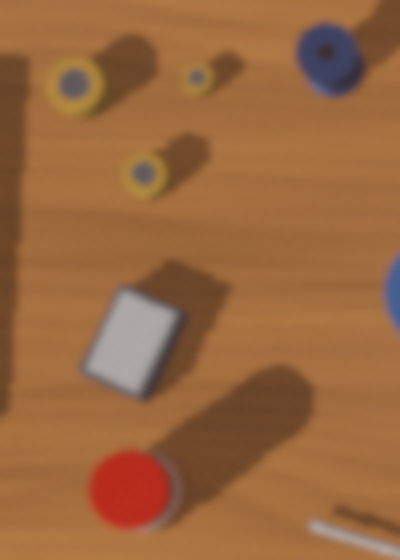

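View pics/c2.png

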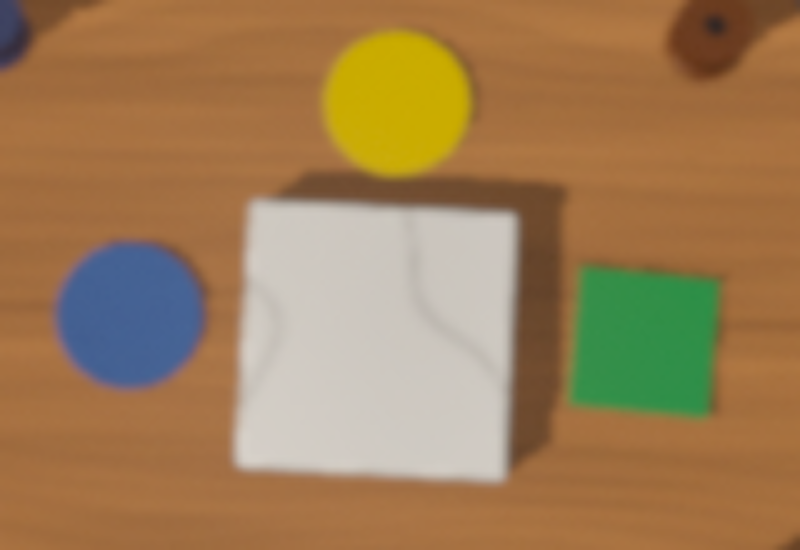

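View pics/c3.png

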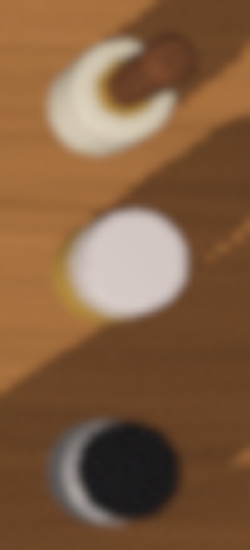

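View pics/c4.png

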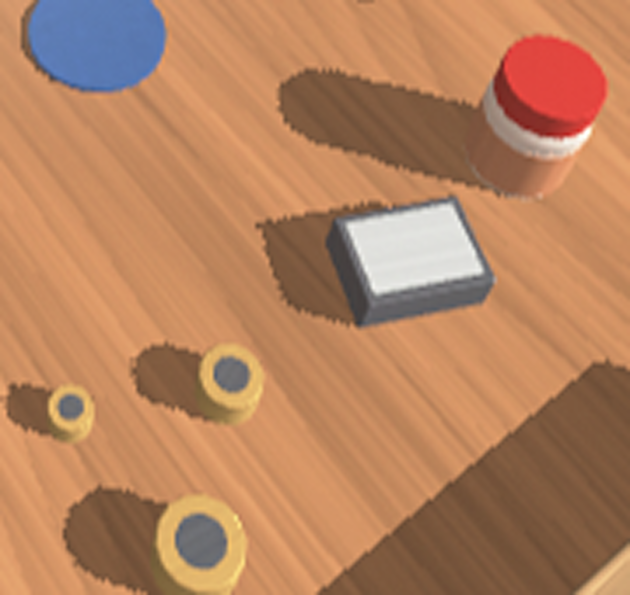

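```bash
cat > h.py <<'E'
import numpy as np
from workcell import *
from scipy.spatial.transform import Rotation as R
def ray(mtx,view,u,v,z):
    Rm=view[:3,:3];t=view[:3,3];c=-Rm.T@t
    d=Rm.T@np.linalg.inv(mtx)@np.array([u,v,1.]);return (c+d*(z-c[2])/d[2])
def proj(d,p):
    q=d["view"][:3,:3]@np.array(p,float)+d["view"][:3,3]; q=d["mtx"]@q; return q[:2]/q[2]
E
python3 - <<'E'
from h import *
d=get_image("top"); s=get_image("scene")
def T(x0,y0,sc,u,v,z): return ray(d["mtx"],d["view"],x0+(u+.5)/sc-.5,y0+(v+.5)/sc-.5,z)
def S(u,v,z): return ray(s["mtx"],s["view"],270+(u+.5)/3.5-.5,250+(v+.5)/3.5-.5,z)
c1=(130,125,4);c2=(215,135,5);c3=(380,160,5)
p=lambda n,x:print(n,np.round(x[:2],1))
p("die",T(*c1,145,173,24)); p("die S",S(231,374,24))
a=np.array([T(*c1,*q,28) for q in [(124,290),(180,312),(141,393),(84,369)]]);p("anvil",a.mean(0));print(a.round(0)[:,:2], np.diff(a,axis=0).round(0)[:,:2])
a=np.array([S(*q,28) for q in [(340,228),(458,198),(491,270),(374,297)]]);p("anvilS",a.mean(0));print(np.diff(a,axis=0).round(0)[:,:2])
p("red",T(*c1,131,490,80));p("redS",S(553,77,80))
p("blue",T(*c2,131,314,4));p("yellow",T(*c2,398,104,4))
a=np.array([T(*c2,*q,4) for q in [(583,265),(720,279),(711,416),(571,403)]]);p("green",a.mean(0))
a=np.array([T(*c2,*q,30) for q in [(248,199),(519,212),(507,482),(235,468)]]);p("slab",a.mean(0));print(np.diff(a,axis=0).round(0)[:,:2])
p("black",T(*c3,129,471,80));p("white",T(*c3,130,262,80));p("maul",T(*c3,168,63,168))
print(R.from_rotvec(get_obs()["orientation"]).as_matrix().round(2))
E
```

```text
die [611.4 331.4]
die S [609.4 334. ]
anvil [491.5 333.3]
[[527. 341.]
 [513. 301.]
 [455. 325.]
 [471. 366.]] [[-14. -40.]
 [-58.  24.]
 [ 16.  41.]]
anvilS [488.8 337.6]
[[-64.  22.]
 [ 17.  38.]
 [ 60. -23.]]
red [386.8 317. ]
redS [387.5 321.7]
blue [535.5 118. ]
yellow [661.3 -31.2]
green [ 528.3 -175.8]
slab [521.8 -22.2]
[[  -3. -153.]
 [-152.    4.]
 [   4.  151.]]
black [ 387.  -332.1]
white [ 499.  -332.5]
maul [ 592.2 -329.9]
[[-0.    0.92  0.4 ]
 [ 0.    0.4  -0.92]
 [-1.    0.   -0.  ]]
```

```bash
cat >> h.py <<'E'
def go(x,y,z,yaw=None):
    "print shift in tool axes (cm), and turn about tool x (deg) for jaw yaw"
    o=get_obs(); M=R.from_rotvec(o["orientation"]).as_matrix()
    d=M.T@(np.array([x,y,z])-o["ee_pos"])/10
    cy=np.degrees(np.arctan2(M[1,2],M[0,2]))
    print("t",round(o["t"],2),"pos",o["ee_pos"].round(1),"yaw",round(cy,1),"w",round(o["width"],1),"F",np.round(o["ft_force"],1),"tilt",M[2].round(3))
    print("shift cm",d.round(2),"rows>=",int(np.ceil(np.linalg.norm(d)/6.2)), "" if yaw is None else f"rx {-(((yaw-cy)+180)%360-180):.1f}")
E
python3 -m crank '[[[-2,0,0],[-10,0,0],8.78],[[-2,0,0],[-10,0,0],8.78],[[-2,0,0],[-10,0,0],8.78],[[-2,0,0],[-10,0,0],8.78],[[-2,0,0],[-10,0,0],8.78]]'
python3 -m crank '[[[-2,0,0],[-10,0,0],8.78],[[-2,0,0],[-10,0,0],8.78],[[0,0,0],[-3,0,0],8.78],[[0,0,0],[0,0,0],8.78]]'
python3 -c "
from h import *
go(500,-22,380,90)"
```

```text
t: 0.88
ee_pos: [249.0, -573.0, 286.4]
orientation: [0.222, 1.56, -0.222]
ft_force: [1.3, -0.2, 0.4]
width: 87.8
t: 1.38
ee_pos: [249.0, -573.1, 325.9]
orientation: [-0.088, 1.569, 0.088]
ft_force: [-0.5, 0.1, 0.3]
width: 87.7
t 1.38 pos [ 249.  -573.1  325.9] yaw 6.4 w 87.7 F [-0.5  0.1  0.3] tilt [-1. -0.  0.]
shift cm [-5.41 51.95 31.13] rows>= 10 rx -83.6
```

```bash

python3 -m crank '[[[-0.5,5.2,3.1],[0,0,0],8.78],[[-0.5,5.2,3.1],[0,0,0],8.78],[[-0.5,5.2,3.1],[0,0,0],8.78],[[-0.5,5.2,3.1],[0,0,0],8.78],[[-0.5,5.2,3.1],[0,0,0],8.78]]'
python3 -m crank '[[[-0.5,5.2,3.1],[0,0,0],8.78],[[-0.5,5.2,3.1],[0,0,0],8.78],[[-0.5,5.2,3.1],[0,0,0],8.78],[[-0.5,5.2,3.1],[0,0,0],8.78],[[-0.5,5.2,3.1],[0,0,0],8.78]]'
python3 -m crank '[[[0,0,0],[-10,0,0],8.78],[[0,0,0],[-10,0,0],8.78],[[0,0,0],[-10,0,0],8.78],[[0,0,0],[-10,0,0],8.78],[[0,0,0],[-10,0,0],8.78]]' >/dev/null
python3 -m crank '[[[0,0,0],[-10,0,0],8.78],[[0,0,0],[-10,0,0],8.78],[[0,0,0],[-10,0,0],8.78],[[0,0,0],[-3.6,0,0],8.78],[[0,0,0],[0,0,0],8.78]]'
python3 - <<'E'
from h import *
import cv2,json
go(500,-22,380,90)
d=get_image("wrist"); cv2.imwrite("pics/w1.png",d["pixels"][:,:,::-1]); np.savez("w1.npz",mtx=d["mtx"],view=d["view"])
for n,p in dict(blue=(535.5,118,4),yel=(661,-31,4),green=(528,-176,4),slab=(522,-22,30)).items(): print(n,proj(d,p).round(1))
E
```

```text
t: 2.0
ee_pos: [374.0, -295.5, 350.7]
orientation: [-0.087, 1.569, 0.088]
ft_force: [1.2, -1.0, 0.6]
width: 88.0
t: 2.62
ee_pos: [498.7, -19.6, 375.9]
orientation: [-0.088, 1.569, 0.088]
ft_force: [0.2, -0.9, -0.1]
width: 87.6
t: 3.88
ee_pos: [498.2, -21.6, 375.5]
orientation: [-1.209, 1.21, 1.209]
ft_force: [-0.3, 0.1, -0.2]
width: 87.8
t 3.88 pos [498.2 -21.6 375.5] yaw 90.0 w 87.8 F [-0.3  0.1 -0.2] tilt [-1.     0.001  0.   ]
shift cm [-0.45 -0.18 -0.04] rows>= 1 rx -0.0
blue [356.2 174.7]
yel [273.3 239.4]
green [191.7 170.6]
slab [278.  170.1]
```

View pics/w1.png

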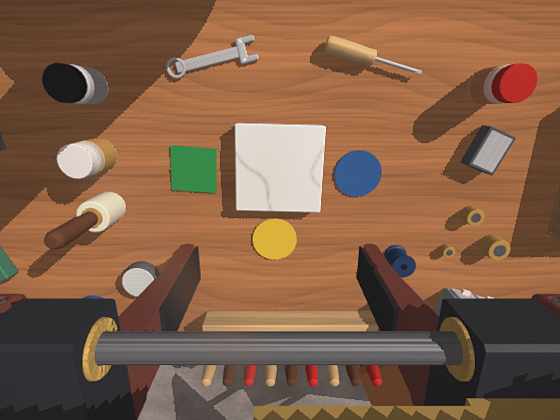

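The wrist view has up = towards the robot. It shows the slab at (281,168), green (194,169), blue (358,173), yellow (275,239), anvil (490,149) and the dies at (474,216), (448,252) and (497,249). I'll read these off enlarged crops.

```bash
python3 - <<'E'
import cv2
t=cv2.imread("pics/w1.png"); 
def crop(im,x0,x1,y0,y1,s,n): cv2.imwrite("pics/"+n,cv2.resize(im[y0:y1,x0:x1],None,fx=s,fy=s,interpolation=cv2.INTER_CUBIC))
crop(t,160,390,110,270,3.4783 and 3,"d1.png"); crop(t,430,550,50,270,2.5,"d2.png")
E
```

```text
(no output)
```

View pics/d1.png

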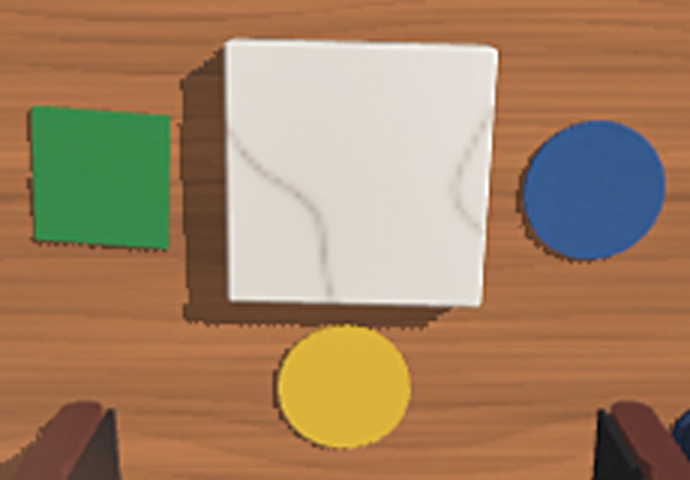

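View pics/d2.png

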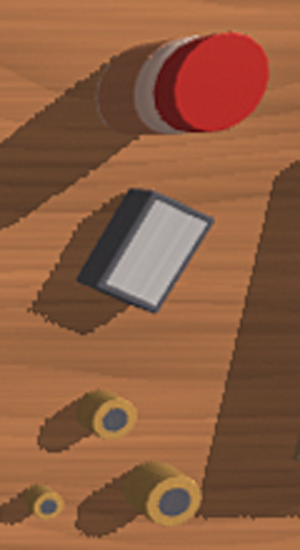

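```bash
python3 - <<'E'
from h import *
d=np.load("w1.npz")
def T(x0,y0,sc,u,v,z): return ray(d["mtx"],d["view"],x0+(u+.5)/sc-.5,y0+(v+.5)/sc-.5,z)
c1=(160,110,3);c2=(430,50,2.5)
p=lambda n,x:print(n,np.round(x[:2],1))
def quad(n,c,qs,z):
    a=np.array([T(*c,*q,z) for q in qs]);p(n,a.mean(0));e=np.diff(a,axis=0)[:,:2];print(e.round(0).tolist(),np.degrees(np.arctan2(e[:,1],e[:,0])).round(1))
quad("slab",c1,[(226,40),(497,46),(481,304),(230,300)],30)
quad("green",c1,[(33,107),(170,117),(168,247),(34,240)],4)
p("blue",T(*c1,594,190,4));p("yellow",T(*c1,344,386,4))
quad("anvil",c2,[(152,191),(214,219),(156,312),(103,287)],28)
p("die",T(*c2,114,419,24));p("red",T(*c2,218,82,80))
p("white",ray(d["mtx"],d["view"],80,160,80))
E
```

```text
slab [520. -20.]
[[3.0, 147.0], [148.0, -3.0], [-3.0, -148.0]] [ 88.8  -1.2 -91. ]
green [ 525.8 -172.6]
[[6.0, 79.0], [78.0, -6.0], [-4.0, -81.0]] [ 85.8  -4.2 -93.1]
blue [532.5 120.4]
yellow [658.8 -29.1]
anvil [490.  337.1]
[[18.0, 45.0], [63.0, -26.0], [-17.0, -39.0]] [  68.   -22.5 -113.7]
die [609.4 333.2]
red [385.7 319.1]
white [ 496.4 -325. ]
```

```bash
python3 -c "
from h import *
go(490,336,130,67.3)"
```

```text
t 3.92 pos [498.2 -21.6 375.6] yaw 89.9 w 87.6 F [ 0.2 -0.2  0.4] tilt [-1.     0.001  0.   ]
shift cm [24.56  0.83 35.75] rows>= 7 rx 22.6
```

```bash

python3 -m crank '[[[2,0.1,5.1],[0,0,0],8.78],[[3,0.1,5.1],[0,0,0],8.78],[[3.5,0.1,5.1],[0,0,0],8.78],[[3.5,0.1,5.1],[0,0,0],8.78],[[3.5,0.1,5.1],[0,0,0],8.78]]' >/dev/null
python3 -m crank '[[[4,0.1,5.1],[0,0,0],8.78],[[4,0.1,5.1],[0,0,0],8.78],[[1,0,0],[10,0,0],8.78],[[0,0,0],[10,0,0],8.78],[[0,0,0],[2.6,0,0],8.78]]'
python3 -m crank '[[[0,0,0],[0,0,0],8.78]]' >/dev/null
python3 - <<'E'
from h import *
import cv2
go(490,336,130,67.3)
d=get_image("wrist"); cv2.imwrite("pics/w2.png",d["pixels"][:,:,::-1]); np.savez("w2.npz",mtx=d["mtx"],view=d["view"])
E
```

```text
t: 5.18
ee_pos: [490.6, 331.9, 133.1]
orientation: [-0.912, 1.373, 0.912]
ft_force: [-0.2, -1.1, -0.0]
width: 87.7
t 5.3 pos [490.9 331.8 133.5] yaw 67.4 w 87.4 F [ 0.5  0.3 -0.3] tilt [-1.  0. -0.]
shift cm [0.35 0.24 0.36] rows>= 1 rx 0.1
```

View pics/w2.png

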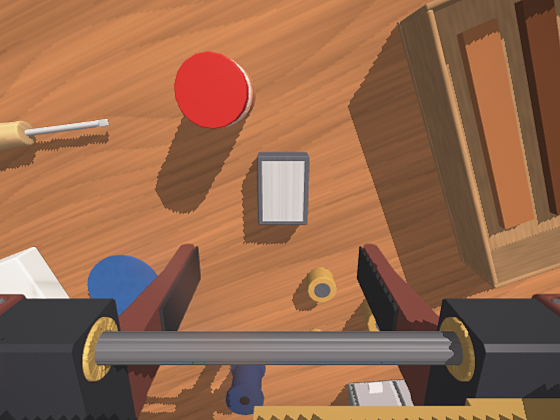

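```bash
python3 - <<'E'
from h import *
d=np.load("w2.npz")
a=np.array([ray(d["mtx"],d["view"],*q,28) for q in [(258.5,160),(308.5,159.5),(307,224),(259,224)]]);print(a.mean(0).round(1),np.diff(a,axis=0).round(0)[:,:2].tolist())
print("die",ray(d["mtx"],d["view"],321.5,290,24).round(1),"red",ray(d["mtx"],d["view"],211,90,80).round(1))
go(490,336,60,67.3);go(490,336,4,67.3)
E
```

```text
[491.8 336.5  28. ] [[18.0, 44.0], [60.0, -25.0], [-18.0, -44.0]]
die [610.  333.1  24. ] red [385.9 321.9  80. ]
t 5.35 pos [490.9 331.8 133.6] yaw 67.5 w 87.5 F [ 0.4 -0.3  0.9] tilt [-1.  0. -0.]
shift cm [7.36 0.25 0.36] rows>= 2 rx 0.2
t 5.35 pos [490.9 331.8 133.6] yaw 67.5 w 87.5 F [ 0.4 -0.3  0.9] tilt [-1.  0. -0.]
shift cm [12.96  0.25  0.36] rows>= 3 rx 0.2
```

```bash

python3 -m crank '[[[4,0.16,0.4],[0,0,0],8.78],[[4,0,0],[0,0,0],8.78],[[3,0,0],[0,0,0],8.78],[[1.8,0,0],[0,0,0],8.78],[[0,0,0],[0,0,0],8.78]]'
python3 -m crank '[[[0,0,0],[0,0,0],3],[[0,0,0],[0,0,0],3],[[0,0,0],[0,0,0],3],[[0,0,0],[0,0,0],3],[[0,0,0],[0,0,0],3]]'
python3 -c "
from h import *
go(491,336,5,67.3)"
```

```text
t: 5.98
ee_pos: [490.4, 335.6, 4.8]
orientation: [-0.915, 1.372, 0.915]
ft_force: [-0.3, 0.3, -0.2]
width: 87.7
t: 6.6
ee_pos: [491.1, 336.1, 5.9]
orientation: [-0.915, 1.37, 0.915]
ft_force: [-0.4, 0.1, -0.8]
width: 41.4
t 6.6 pos [491.1 336.1   5.9] yaw 67.5 w 41.4 F [-0.4  0.1 -0.8] tilt [-1. -0.  0.]
shift cm [ 0.09  0.   -0.01] rows>= 1 rx 0.2
```

```bash
python3 - <<'E'
from h import *
import cv2
d=get_image("wrist"); cv2.imwrite("pics/w3.png",d["pixels"][:,:,::-1]);print(get_obs()["width"],get_obs()["ft_force"])
E
```

```text
37.354476954649606 [-0.20306155  0.53565084  0.7465787 ]
```

View pics/w3.png

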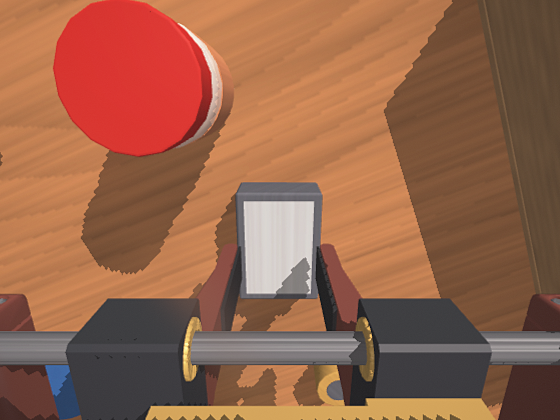

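```bash
python3 - <<'E'
from h import *
d=get_image("wrist");o=get_obs();M=R.from_rotvec(o["orientation"]).as_matrix();p=o["ee_pos"]
print(o["width"])
for dx in (0,-19,-60):
  for dz in (-22,0,22): print(dx,dz,proj(d,p+M@[dx,0,dz]).round(0))
c=-d["view"][:3,:3].T@d["view"][:3,3]; print("cam in tool",(M.T@(c-p)).round(1))
E
```

```text
33.72646541570368
0 -22 [245. 236.]
0 0 [278. 236.]
0 22 [312. 236.]
-19 -22 [242. 248.]
-19 0 [278. 248.]
-19 22 [315. 248.]
-60 -22 [233. 284.]
-60 0 [279. 284.]
-60 22 [324. 284.]
cam in tool [-1.992e+02  8.360e+01 -1.000e-01]
```

```bash

python3 -m crank '[[[0,0,0],[0,0,0],3],[[0,0,0],[0,0,0],3],[[0,0,0],[0,0,0],3]]'
python3 - <<'E'
from h import *
import cv2
d=get_image("wrist"); cv2.imwrite("pics/w4.png",d["pixels"][:,:,::-1]);print(get_obs()["width"],get_obs()["ft_force"])
d=get_image("scene"); cv2.imwrite("pics/s4.png",cv2.resize(d["pixels"][200:380,280:520,::-1],None,fx=3,fy=3))
E
```

```text
t: 7.08
ee_pos: [491.0, 336.1, 5.7]
orientation: [-0.915, 1.37, 0.915]
ft_force: [-0.6, -0.6, -0.4]
width: 29.6
29.85029486403527 [0.95415848 0.45683742 0.26197152]
```

View pics/w4.png

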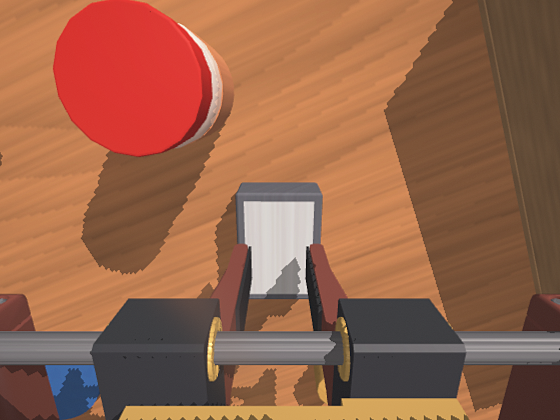

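View pics/s4.png

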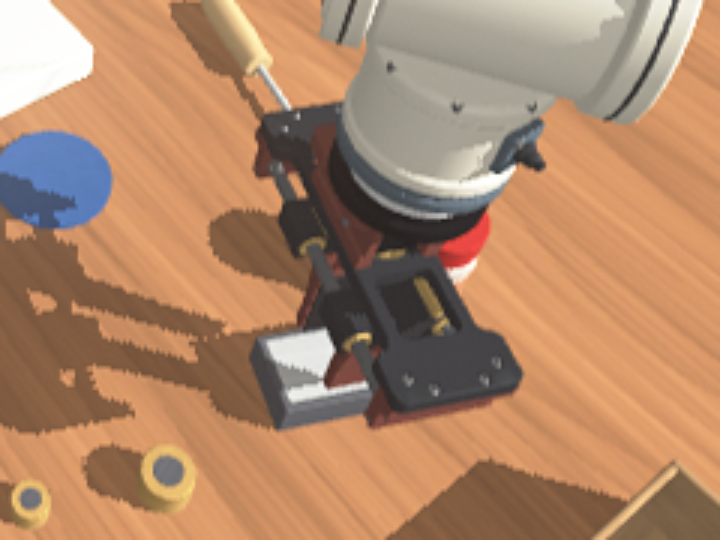

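```bash
python3 - <<'E'
from h import *
import cv2
d=get_image("scene");o=get_obs();M=R.from_rotvec(o["orientation"]).as_matrix();p=o["ee_pos"]
print(o["width"],o["ee_pos"])
im=cv2.resize(d["pixels"][230:350,340:480,::-1],None,fx=5,fy=5,interpolation=cv2.INTER_CUBIC)
cv2.imwrite("pics/s5.png",im.copy())
for dz in (-15,15):
  for dy in(-10,10):
    a=(proj(d,p+M@[0,dy,dz])-[340,230])*5;b=(proj(d,p+M@[-60,dy,dz])-[340,230])*5
    cv2.line(im,tuple(map(int,a)),tuple(map(int,b)),(0,255,0),1);cv2.circle(im,tuple(map(int,a)),4,(255,0,0),-1)
Y=np.radians(-22.5);ex=np.array([np.cos(Y),np.sin(Y),0]);ey=np.array([-ex[1],ex[0],0])
for z in(0,28):
  pts=np.array([(proj(d,np.array([491,336.5,z])+sx*35*ex+sy*25*ey)-[340,230])*5 for sx,sy in((-1,-1),(1,-1),(1,1),(-1,1))]).astype(int)
  cv2.polylines(im,[pts],True,(0,0,255),1)
cv2.imwrite("pics/s5b.png",im)
E
```

```text
30.17276285309539 [491.0331033  336.08687031   5.7211755 ]
```

View pics/s5b.png

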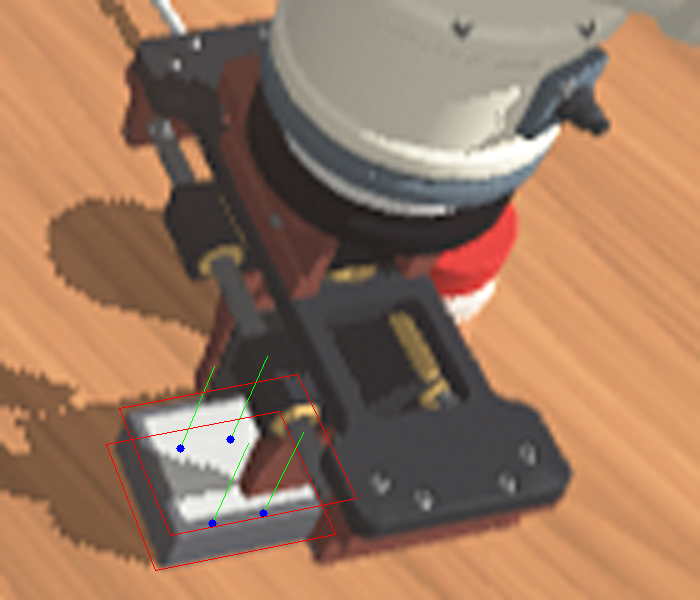

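View pics/s5.png

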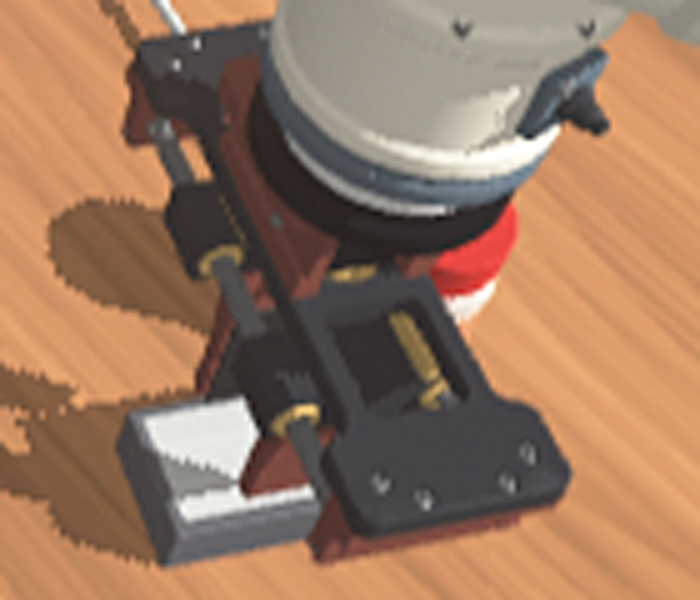

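Unexpected: the fingers closed to 30 mm with no contact on the 50 mm anvil. In the images the tips look like they are on or above its top face, although the TCP reads z = 5.7. I'll open and check the real tip height before anything else.

```bash

python3 -m crank '[[[0,0,0],[0,0,0],8.78],[[0,0,0],[0,0,0],8.78],[[0,0,0],[0,0,0],8.78],[[0,0,0],[0,0,0],8.78],[[0,0,0],[0,0,0],8.78]]'
python3 - <<'E'
from h import *
import cv2
d=get_image("wrist");o=get_obs();M=R.from_rotvec(o["orientation"]).as_matrix();p=o["ee_pos"]
im=d["pixels"][:,:,::-1].copy(); cv2.imwrite("pics/w6.png",im)
print(o["width"])
h=o["width"]/2
for dx in (0,-20,-40,-60):
  for dz in (-h,h):
    for dy in (-10,10): cv2.circle(im,tuple(map(int,proj(d,p+M@[dx,dy,dz]))),2,(0,255,0),-1)
Y=np.radians(-22.5);ex=np.array([np.cos(Y),np.sin(Y),0]);ey=np.array([-ex[1],ex[0],0])
for z in(0,28):
  pts=np.array([proj(d,np.array([491,336.5,z])+sx*35*ex+sy*25*ey) for sx,sy in((-1,-1),(1,-1),(1,1),(-1,1))]).astype(int)
  cv2.polylines(im,[pts],True,(0,0,255),1)
cv2.imwrite("pics/w6b.png",im)
d=get_image("scene")
im=cv2.resize(d["pixels"][230:350,340:480,::-1],None,fx=5,fy=5,interpolation=cv2.INTER_CUBIC)
for dx in (0,-20,-40,-60):
  for dz in (-h,h):
    for dy in (-10,10): cv2.circle(im,tuple(map(int,(proj(d,p+M@[dx,dy,dz])-[340,230])*5)),3,(0,255,0),-1)
cv2.imwrite("pics/s6b.png",im)
E
```

```text
t: 7.85
ee_pos: [491.1, 336.1, 5.8]
orientation: [-0.915, 1.37, 0.915]
ft_force: [0.3, 0.1, 0.2]
width: 76.7
80.42891612480967
```

View pics/w6b.png

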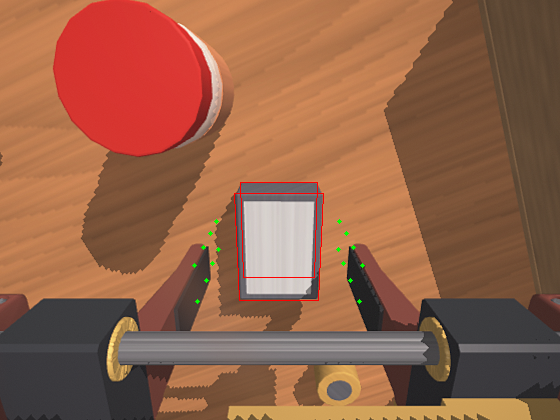

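View pics/s6b.png

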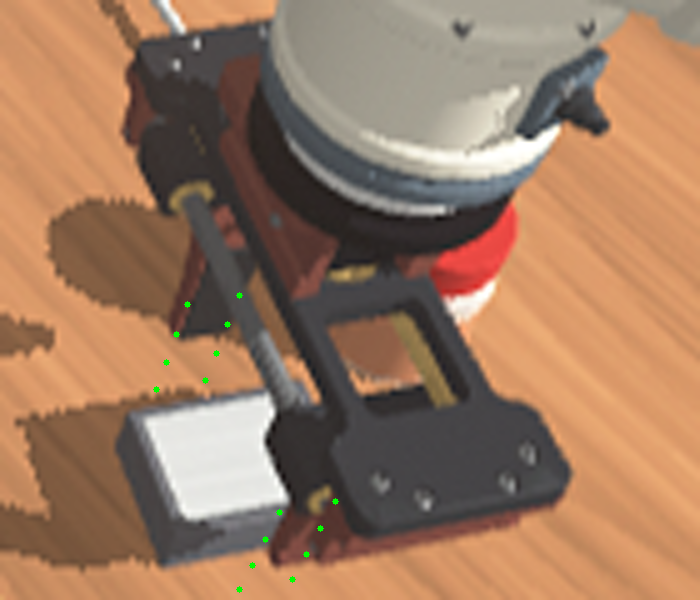

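The anvil and bench project correctly, so the pose and camera agree. The real fingertips, though, sit about 25–40 mm behind the stated TCP, so I'll find the true tip by descending gently with the fingers open and watching force.

```bash

python3 -m crank '[[[0.5,0,0],[0,0,0],8.78],[[0.5,0,0],[0,0,0],8.78],[[0,0,0],[0,0,0],8.78]]'
python3 -m crank '[[[0.4,0,0],[0,0,0],8.78],[[0,0,0],[0,0,0],8.78]]'
python3 - <<'E'
from h import *
import cv2
d=get_image("wrist");im=d["pixels"][:,:,::-1].copy(); cv2.imwrite("pics/w7.png",im)
d=get_image("scene")
im=cv2.resize(d["pixels"][230:350,340:480,::-1],None,fx=5,fy=5,interpolation=cv2.INTER_CUBIC)
cv2.imwrite("pics/s7.png",im)
E
```

```text
t: 8.32
ee_pos: [490.5, 335.8, -5.0]
orientation: [-0.915, 1.371, 0.915]
ft_force: [0.1, 0.2, 0.0]
width: 88.1
t: 8.57
ee_pos: [490.8, 336.0, -8.6]
orientation: [-0.915, 1.37, 0.915]
ft_force: [-0.5, 0.6, -0.5]
width: 87.6
```

View pics/s7.png

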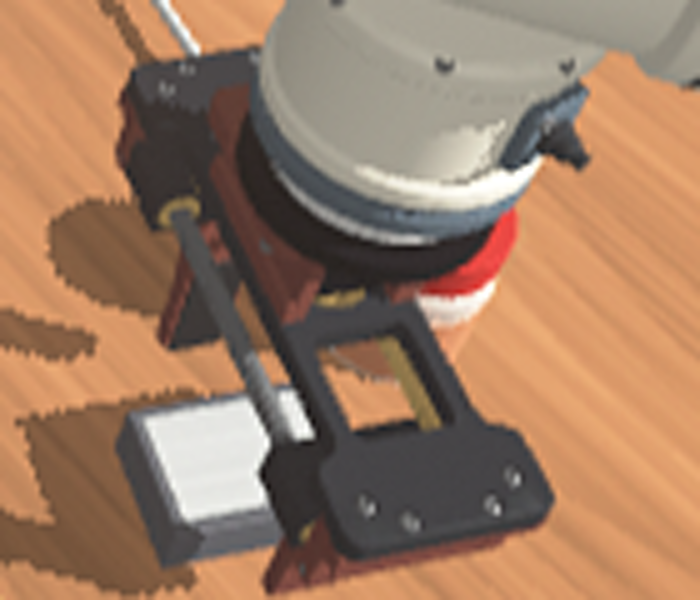

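```bash

python3 -m crank '[[[0.5,0,0],[0,0,0],8.78],[[0,0,0],[0,0,0],8.78]]' | sed -n '2p;4p'
python3 -m crank '[[[0.3,0,0],[0,0,0],8.78],[[0,0,0],[0,0,0],8.78]]' | sed -n '2p;4p'
python3 - <<'E'
from h import *
import cv2
d=get_image("wrist");im=d["pixels"][:,:,::-1].copy(); cv2.imwrite("pics/w8.png",im)
d=get_image("scene")
im=cv2.resize(d["pixels"][230:350,340:480,::-1],None,fx=5,fy=5,interpolation=cv2.INTER_CUBIC)
cv2.imwrite("pics/s8.png",im)
E
```

```text
ee_pos: [490.7, 335.9, -13.7]
ft_force: [0.8, 0.5, 0.7]
ee_pos: [490.9, 336.0, -16.5]
ft_force: [-0.0, 0.1, -0.0]
```

View pics/w8.png

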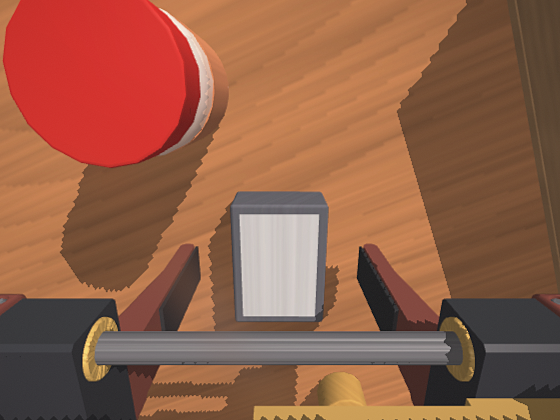

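View pics/s8.png

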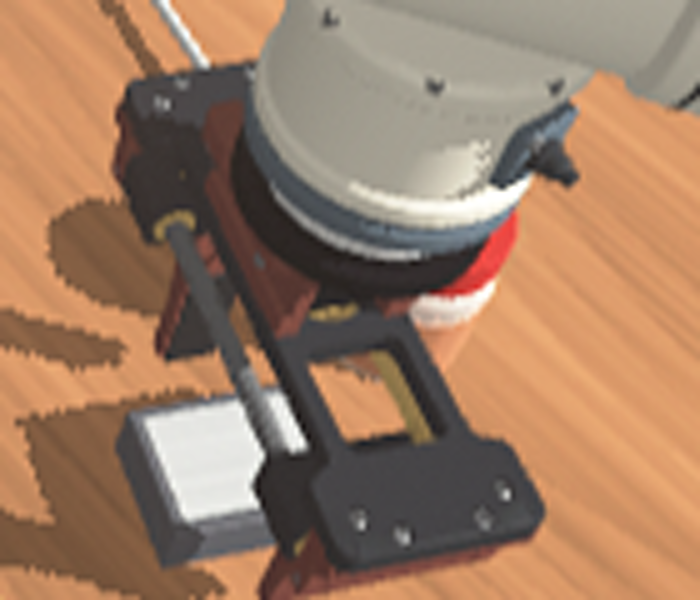

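The shadow gap (about 100 crop px per 28 mm of height) puts the real tip about 27 mm above the stated TCP. At a reading of −16.5 the tip is about 10 mm up, so I'll go down another 5 mm and close.

```bash

python3 -m crank '[[[0.3,0,0],[0,0,0],8.78],[[0,0,0],[0,0,0],8.78]]' | sed -n '2p;4p'
python3 -m crank '[[[0.2,0,0],[0,0,0],8.78],[[0,0,0],[0,0,0],8.78]]' | sed -n '2p;4p'
python3 -m crank '[[[0,0,0],[0,0,0],3],[[0,0,0],[0,0,0],3],[[0,0,0],[0,0,0],3],[[0,0,0],[0,0,0],3],[[0,0,0],[0,0,0],3]]'
python3 -m crank '[[[0,0,0],[0,0,0],3],[[0,0,0],[0,0,0],3],[[0,0,0],[0,0,0],3]]'
```

```text
ee_pos: [490.8, 336.0, -19.5]
ft_force: [-0.2, -0.9, -0.4]
ee_pos: [490.9, 336.0, -21.4]
ft_force: [0.4, 0.1, -0.0]
t: 10.4
ee_pos: [491.1, 336.2, -21.2]
orientation: [-0.915, 1.37, 0.915]
ft_force: [-0.2, 0.3, -0.2]
width: 50.1
t: 10.78
ee_pos: [491.0, 336.1, -21.2]
orientation: [-0.915, 1.37, 0.915]
ft_force: [0.1, 0.9, 0.7]
width: 49.9
```

```bash

python3 -m crank '[[[-1,0,0],[0,0,0],3],[[-3,0,0],[0,0,0],3],[[-5,0,0],[0,0,0],3],[[0,0,0],[0,0,0],3]]'
python3 - <<'E'
from h import *
import cv2
d=get_image("wrist");o=get_obs();M=R.from_rotvec(o["orientation"]).as_matrix();p=o["ee_pos"]
im=d["pixels"][130:350,180:380,::-1].copy(); im=cv2.resize(im,None,fx=3,fy=3,interpolation=cv2.INTER_CUBIC);cv2.imwrite("pics/w9a.png",im)
for dx in (-27,-47,-67):
  for dz in (-25,25):
    for dy in (-10,10): cv2.circle(im,tuple(map(int,(proj(d,p+M@[dx,dy,dz])-[180,130])*3)),3,(0,255,0),-1)
cv2.imwrite("pics/w9.png",im); print(o["ft_force"],o["width"])
E
```

```text
t: 11.28
ee_pos: [493.2, 337.5, 72.2]
orientation: [-0.914, 1.363, 0.914]
ft_force: [0.5, 0.5, -6.8]
width: 49.5
[ 0.01001303  0.18335996 -8.61691206] 49.936026804084484
```

View pics/w9.png

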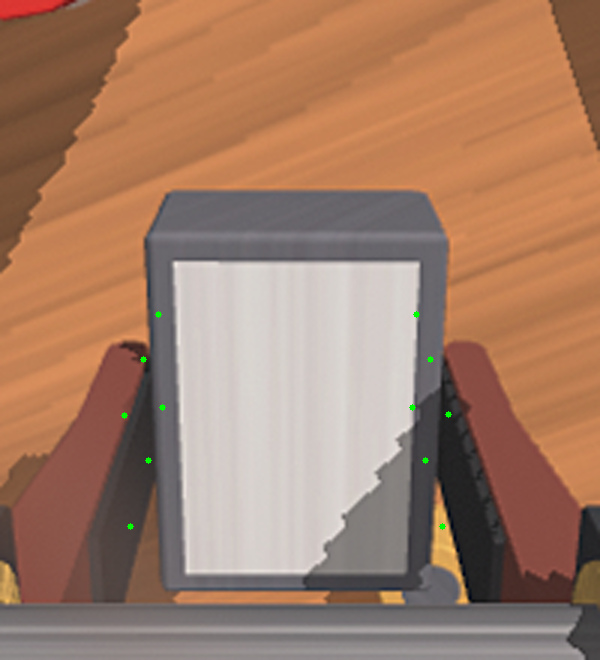

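```bash

python3 -c "
from h import *
go(520.3,-20.5,90,88.8)"
```

```text
t 11.32 pos [491.6 336.4  69.9] yaw 67.5 w 49.9 F [ 0.   0.2 -8.6] tilt [-1.    -0.001  0.002]
shift cm [ -2.05 -16.33 -31.87] rows>= 6 rx -21.3
```

```bash

python3 -m crank '[[[-0.5,-2.33,-4.5],[0,0,0],3],[[-0.5,-2.33,-4.5],[0,0,0],3],[[-0.5,-2.33,-4.6],[0,0,0],3],[[-0.5,-2.33,-4.6],[0,0,0],3],[[-0.2,-2.33,-4.6],[0,0,0],3]]' >/dev/null
python3 -m crank '[[[0,-2.33,-4.5],[0,0,0],3],[[0,-2.33,-4.5],[0,0,0],3],[[0,0,0],[-8,0,0],3],[[0,0,0],[-8,0,0],3],[[0,0,0],[-5.3,0,0],3]]' 
python3 -m crank '[[[0,0,0],[0,0,0],3]]' >/dev/null
python3 - <<'E'
from h import *
import cv2
go(520.3,-20.5,20,88.8)
d=get_image("wrist"); cv2.imwrite("pics/w10.png",d["pixels"][:,:,::-1])
d=get_image("top"); cv2.imwrite("pics/t10.png",cv2.resize(d["pixels"][130:260,210:370,::-1],None,fx=4,fy=4,interpolation=cv2.INTER_CUBIC))
E
```

```text
t: 12.58
ee_pos: [517.7, -20.4, 88.5]
orientation: [-1.193, 1.221, 1.199]
ft_force: [-0.3, -0.8, -7.0]
width: 49.8
t 12.7 pos [518.  -20.1  88.8] yaw 88.7 w 50.0 F [ 0.3 -0.8 -7. ] tilt [-1.     0.004  0.   ]
shift cm [ 6.88 -0.26 -0.03] rows>= 2 rx -0.1
```

View pics/w10.png

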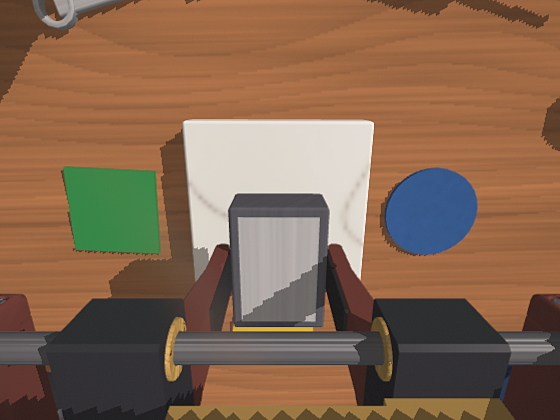

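```bash

python3 -m crank '[[[2.5,-0.26,0],[0,0,0],3],[[2.5,0,0],[0,0,0],3],[[1.5,0,0],[0,0,0],3],[[0.4,0,0],[0,0,0],3],[[0,0,0],[0,0,0],3]]' 
python3 - <<'E'
from h import *
import cv2
go(520.3,-20.5,9,88.8)
d=get_image("wrist"); cv2.imwrite("pics/w11.png",d["pixels"][:,:,::-1]);np.savez("w11.npz",mtx=d["mtx"],view=d["view"])
E
```

```text
t: 13.42
ee_pos: [522.7, -20.2, 21.9]
orientation: [-1.193, 1.219, 1.193]
ft_force: [0.8, 0.3, -7.1]
width: 49.6
t 13.43 pos [522.7 -20.2  21.9] yaw 88.8 w 49.6 F [ 0.8  0.3 -7.1] tilt [-1. -0. -0.]
shift cm [ 1.29  0.24 -0.04] rows>= 1 rx -0.0
```

View pics/w11.png

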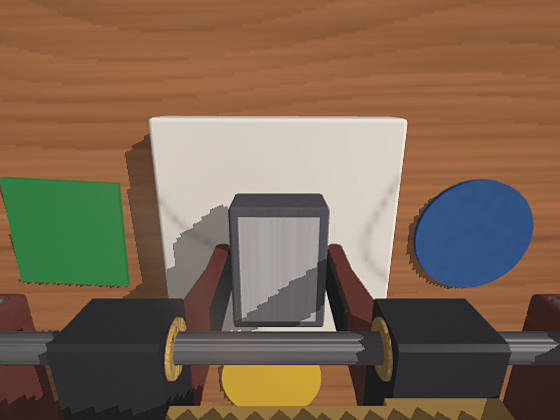

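```bash
python3 - <<'E'
from h import *
d=np.load("w11.npz")
f=lambda u,v,z:ray(d["mtx"],d["view"],u,v,z).round(1)
print(f(150,118.5,30),f(407,119.5,30), "blue",f(474,233,4),"green TR,BR",f(120,184,4),f(128,287,4))
# anvil bottom est at z tcp+21 ; top z= 21.9+21.2+28
zt=21.9+21.2+28
print("anvil top",f(231,216,zt),f(328,216,zt),f(325,326,zt),f(234,326,zt))
E
```

```text
[445.5 -91.7  30. ] [449.2  54.6  30. ] blue [530.9 120.7   4. ] green TR,BR [ 489.3 -128.3    4. ] [ 569.7 -135.9    4. ]
anvil top [490.9 -42.8  71.1] [491.9   4.7  71.1] [556.    4.6  71.1] [554.9 -45.4  71.1]
```

```bash

python3 -m crank '[[[0.4,0.15,0],[0,0,0],3],[[0.3,0,0],[0,0,0],3],[[0.2,0,0],[0,0,0],3],[[0,0,0],[0,0,0],3]]' | sed -n '2p;4p'
python3 -m crank '[[[0.1,0,0],[0,0,0],3],[[0,0,0],[0,0,0],3]]'| sed -n '2p;4p'
python3 -m crank '[[[0.1,0,0],[0,0,0],3],[[0,0,0],[0,0,0],3]]'| sed -n '2p;4p'
```

```text
ee_pos: [520.9, -20.2, 12.6]
ft_force: [-0.1, 0.3, -6.8]
ee_pos: [520.9, -20.2, 11.7]
ft_force: [-1.0, -0.4, -6.3]
ee_pos: [520.9, -20.2, 10.7]
ft_force: [0.5, -0.4, -7.1]
```

```bash

python3 -m crank '[[[0.08,0,0],[0,0,0],3],[[0,0,0],[0,0,0],3]]'| sed -n '2p;4p'
python3 -m crank '[[[0.08,0,0],[0,0,0],3],[[0,0,0],[0,0,0],3]]'| sed -n '2p;4p'

```

```text
ee_pos: [520.9, -20.1, 9.9]
ft_force: [-0.4, -0.1, -7.7]
ee_pos: [520.9, -20.1, 9.1]
ft_force: [-0.8, 0.6, -7.6]
```

```bash

python3 -m crank '[[[0.06,0,0],[0,0,0],3],[[0,0,0],[0,0,0],3]]'| sed -n '2p;4p'
python3 -m crank '[[[0.06,0,0],[0,0,0],3],[[0,0,0],[0,0,0],3]]'| sed -n '2p;4p'

```

```text
ee_pos: [521.0, -20.2, 8.8]
ft_force: [0.1, 0.4, -3.0]
ee_pos: [521.0, -20.2, 8.7]
ft_force: [-3.8, 0.8, 5.6]
```

```bash

python3 -m crank '[[[0,0,0],[0,0,0],8.78],[[0,0,0],[0,0,0],8.78],[[0,0,0],[0,0,0],8.78],[[-2,0,0],[0,0,0],8.78],[[-4,0,0],[0,0,0],8.78]]'| tail -3
python3 -m crank '[[[-5,0,0],[0,0,0],8.78],[[-5,0,0],[0,0,0],8.78],[[-5,0,0],[0,0,0],8.78],[[-2,0,0],[0,0,0],8.78],[[0,0,0],[0,0,0],8.78]]'| tail -3
python3 - <<'E'
from h import *
import cv2
d=get_image("wrist"); cv2.imwrite("pics/w12.png",cv2.resize(d["pixels"][90:330,140:420,::-1],None,fx=2.8,fy=2.8,interpolation=cv2.INTER_CUBIC));np.savez("w12.npz",mtx=d["mtx"],view=d["view"])
go(609.5,333,150)
E
```

```text
orientation: [-1.192, 1.222, 1.196]
ft_force: [-0.2, -0.2, 0.6]
width: 87.4
orientation: [-1.195, 1.217, 1.191]
ft_force: [0.8, 0.5, -0.7]
width: 87.7
t 16.77 pos [521.1 -20.2 238. ] yaw 88.8 w 88.3 F [-0.8  0.  -1.5] tilt [-1.    -0.001 -0.   ]
shift cm [ 8.81 -8.08 35.5 ] rows>= 7
```

View pics/w12.png

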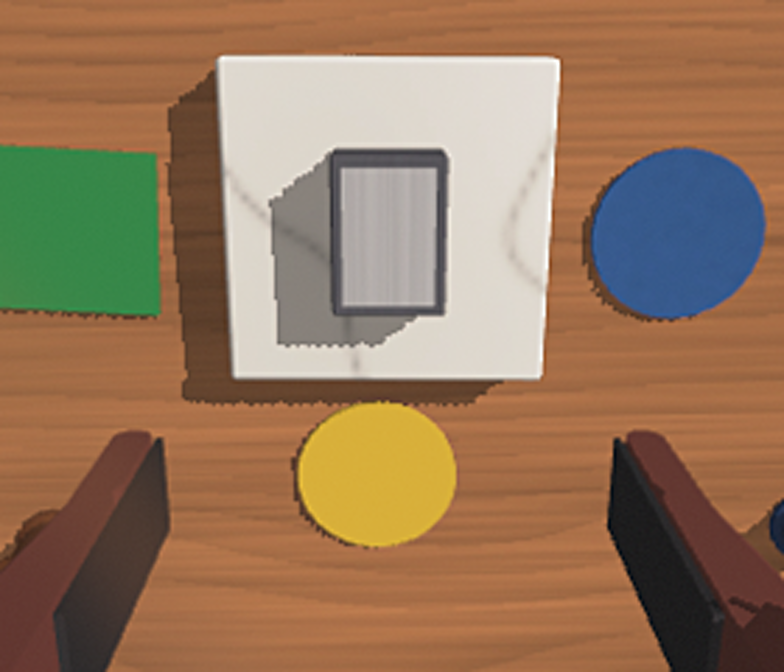

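```bash
python3 - <<'E'
from h import *
d=np.load("w12.npz")
f=lambda u,v,z:ray(d["mtx"],d["view"],140+(u+.5)/2.8-.5,90+(v+.5)/2.8-.5,z)
def q(n,c,z): a=np.array([f(*k,z) for k in c]);print(n,a.mean(0).round(1),np.diff(a,axis=0)[:,:2].round(0).tolist())
q("slab",[(219,57),(559,59),(543,378),(233,378)],30)
q("anvil",[(342,167),(437,167),(436,306),(342,306)],58)
q("anvil outer",[(332,159),(447,159),(443,315),(334,315)],58)
print("blue",f(678,233,4),"yellow",f(377,474,4))
E
```

```text
slab [520.8 -20.1  30. ] [[4.0, 147.0], [147.0, -2.0], [-3.0, -149.0]]
anvil [520.1 -19.8  58. ] [[1.0, 40.0], [60.0, -1.0], [-1.0, -41.0]]
anvil outer [520.5 -19.9  58. ] [[1.0, 48.0], [68.0, -2.0], [-1.0, -48.0]]
blue [532.22432968 120.48376731   4.        ] yellow [658.94922115 -29.09782263   4.        ]
```

The anvil is centred on the slab to within about 0.7 mm, with its edges parallel. Next the middle die.

```bash

python3 -m crank '[[[0.5,-1.2,5.0],[0,0,0],8.78],[[1.5,-1.2,5.1],[0,0,0],8.78],[[1.5,-1.2,5.1],[0,0,0],8.78],[[1.5,-1.2,5.1],[0,0,0],8.78],[[1.5,-1.1,5.1],[0,0,0],8.78]]' >/dev/null
python3 -m crank '[[[1.5,-1.1,5.1],[0,0,0],8.78],[[1,-1.1,5.0],[0,0,0],8.78],[[0,0,0],[0,0,0],8.78]]' >/dev/null
python3 - <<'E'
from h import *
import cv2
go(609.5,333,-23,88.8)
d=get_image("wrist"); cv2.imwrite("pics/w13.png",d["pixels"][:,:,::-1]);np.savez("w13.npz",mtx=d["mtx"],view=d["view"])
print(proj(d,[609.5,333,24]))
E
```

```text
t 17.77 pos [608.  335.5 144. ] yaw 89.0 w 87.8 F [-0.7 -0.5 -0.9] tilt [-1.     0.004 -0.002]
shift cm [16.7  -0.22 -0.21] rows>= 3 rx 0.2
[276.20549157 191.95556248]
```

View pics/w13.png

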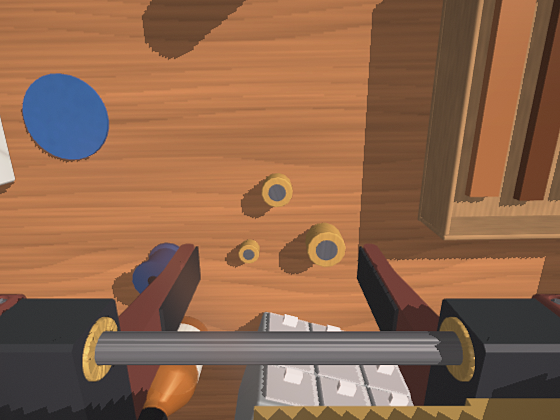

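```bash

python3 -m crank '[[[5,-0.2,-0.23],[0,0,0],8.78],[[5,0,0],[0,0,0],8.78],[[4,0,0],[0,0,0],8.78],[[2.3,0,0],[0,0,0],8.78],[[0,0,0],[0,0,0],8.78]]' | sed -n '2p;4p'
python3 - <<'E'
from h import *
import cv2
go(609.7,333,-23,88.8)
d=get_image("wrist"); cv2.imwrite("pics/w14.png",d["pixels"][:,:,::-1])
E
```

```text
ee_pos: [610.2, 329.1, -16.7]
ft_force: [0.3, 0.7, 0.2]
t 18.45 pos [610.2 329.1 -16.7] yaw 88.7 w 87.9 F [0.3 0.7 0.2] tilt [-1.     0.003 -0.002]
shift cm [0.63 0.06 0.39] rows>= 1 rx -0.1
```

View pics/w14.png

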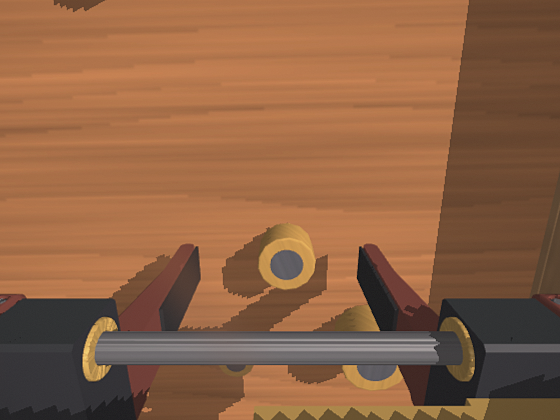

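```bash

python3 -m crank '[[[0.3,0.05,0.39],[0,0,0],8.78],[[0.2,0,0],[0,0,0],8.78],[[0,0,0],[0,0,0],8.78]]' | sed -n '2p;4p'
python3 -m crank '[[[0,0,0],[0,0,0],2],[[0,0,0],[0,0,0],2],[[0,0,0],[0,0,0],2],[[0,0,0],[0,0,0],2],[[0,0,0],[0,0,0],2]]'|tail -2
python3 -m crank '[[[0,0,0],[0,0,0],2],[[0,0,0],[0,0,0],2],[[0,0,0],[0,0,0],2],[[0,0,0],[0,0,0],2]]'

```

```text
ee_pos: [611.3, 334.9, -19.3]
ft_force: [0.6, -0.3, 0.1]
ft_force: [-0.1, 0.0, 0.1]
width: 41.1
t: 20.0
ee_pos: [611.0, 334.5, -20.1]
orientation: [-1.194, 1.219, 1.194]
ft_force: [0.5, -0.9, 0.8]
width: 30.9
```

```bash

python3 -m crank '[[[0,0,0],[0,0,0],2],[[0,0,0],[0,0,0],2]]'|tail -2
python3 - <<'E'
from h import *
import cv2
d=get_image("wrist"); cv2.imwrite("pics/w15.png",cv2.resize(d["pixels"][190:350,180:380,::-1],None,fx=3.5,fy=3.5,interpolation=cv2.INTER_CUBIC))
go(611,334.5,100)
E
```

```text
ft_force: [-0.4, -0.4, 0.2]
width: 30.9
t 20.3 pos [611.  334.5 -20.1] yaw 88.8 w 30.6 F [ 0.1 -0.1 -0.5] tilt [-1.  0. -0.]
shift cm [-12.01   0.    -0.  ] rows>= 2
```

View pics/w15.png

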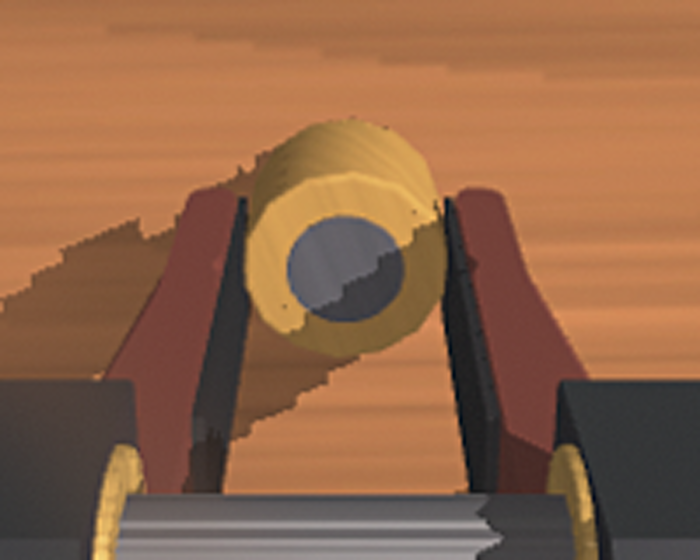

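```bash
python3 - <<'E'
from h import *
d=get_image("wrist")
print(ray(d["mtx"],d["view"],180+345.5/3.5-.5,190+265.5/3.5-.5,24), get_obs()["ee_pos"])
E
python3 -m crank '[[[-2,0,0],[0,0,0],2],[[-5,0,0],[0,0,0],2],[[-5,0,0],[0,0,0],2],[[0,0,0],[0,0,0],2]]'|tail -2
python3 -c "
from h import *
go(522,-20,100,88.8)"
```

```text
[609.41448318 334.38307316  24.        ] [611.01390996 334.54901493 -20.08699467]
ft_force: [0.9, 0.4, -1.0]
width: 30.5
t 20.85 pos [614.4 336.5 106.4] yaw 88.8 w 30.5 F [ 0.9  0.4 -1. ] tilt [-1.    -0.009  0.005]
shift cm [  0.39   8.49 -35.84] rows>= 6 rx -0.0
```

```bash

python3 -m crank '[[[-0.3,1.3,-5.1],[0,0,0],2],[[0,1.3,-5.1],[0,0,0],2],[[0,1.3,-5.1],[0,0,0],2],[[0,1.3,-5.1],[0,0,0],2],[[0,1.3,-5.1],[0,0,0],2]]' >/dev/null
python3 -m crank '[[[0,1.2,-5],[0,0,0],2],[[0,0.8,-5],[0,0,0],2],[[0,0,0],[0,0,0],2],[[0,0,0],[0,0,0],2]]' |tail -2
python3 -c "
from h import *
go(522,-20,50,88.8)"
```

```text
ft_force: [0.2, 0.4, -1.0]
width: 30.3
t 21.98 pos [518.3 -18.4 102.8] yaw 88.7 w 30.3 F [ 0.2  0.4 -1. ] tilt [-1.  0.  0.]
shift cm [ 5.28 -0.37 -0.16] rows>= 1 rx -0.1
```

```bash

python3 -m crank '[[[2.3,-0.37,-0.16],[0,0,0],2],[[2.5,0,0],[0,0,0],2],[[0.4,0,0],[0,0,0],2],[[0,0,0],[0,0,0],2],[[0,0,0],[0,0,0],2]]' |sed -n '2p;4p'
python3 - <<'E'
from h import *
import cv2
go(522,-20,39,88.8)
d=get_image("wrist"); cv2.imwrite("pics/w16.png",cv2.resize(d["pixels"][130:350,160:400,::-1],None,fx=2.7,fy=2.7,interpolation=cv2.INTER_CUBIC));np.savez("w16.npz",mtx=d["mtx"],view=d["view"])
E
```

```text
ee_pos: [522.9, -19.8, 51.8]
ft_force: [0.1, -0.2, -0.7]
t 22.6 pos [522.9 -19.8  51.8] yaw 88.8 w 30.5 F [ 0.1 -0.2 -0.7] tilt [-1.    -0.001 -0.   ]
shift cm [ 1.28  0.09 -0.02] rows>= 1 rx 0.0
```

View pics/w16.png

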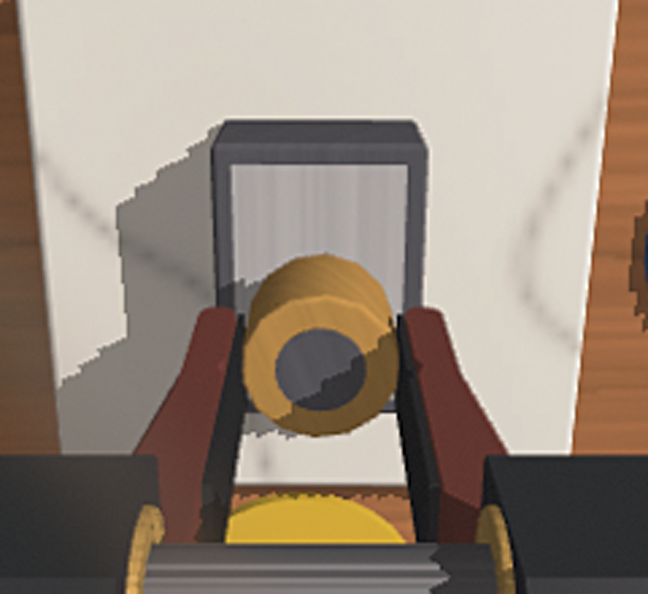

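```bash

python3 -m crank '[[[0.6,0.09,0],[0,0,0],2],[[0.4,0,0],[0,0,0],2],[[0.1,0,0],[0,0,0],2],[[0,0,0],[0,0,0],2]]' |sed -n '2p;4p'
python3 -m crank '[[[0.1,0,0],[0,0,0],2],[[0,0,0],[0,0,0],2]]' |sed -n '2p;4p'
python3 -m crank '[[[0.1,0,0],[0,0,0],2],[[0,0,0],[0,0,0],2]]' |sed -n '2p;4p'

```

```text
ee_pos: [521.2, -20.2, 39.8]
ft_force: [-0.2, 0.3, -1.8]
ee_pos: [521.3, -20.2, 38.9]
ft_force: [0.2, 1.2, -1.8]
ee_pos: [521.3, -20.2, 37.9]
ft_force: [0.1, 0.1, -0.9]
```

```bash

python3 -m crank '[[[-0.2,-0.06,0],[0,0,0],2],[[0.2,0,0],[0,0,0],2],[[0.06,0,0],[0,0,0],2],[[0,0,0],[0,0,0],2]]' |sed -n '2p;4p'
python3 -m crank '[[[0.06,0,0],[0,0,0],2],[[0,0,0],[0,0,0],2]]' |sed -n '2p;4p'

```

```text
ee_pos: [522.2, -20.2, 37.8]
ft_force: [-1.3, 0.1, 4.5]
ee_pos: [522.2, -20.2, 37.7]
ft_force: [-2.6, 0.1, 11.3]
```

```bash

python3 -m crank '[[[-0.1,0,0],[0,0,0],6.5],[[0,0,0],[0,0,0],6.5],[[0,0,0],[0,0,0],6.5],[[-2,0,0],[0,0,0],6.5],[[-4,0,0],[0,0,0],6.5]]' |sed -n '2p;4p'
python3 -m crank '[[[-5,0,0],[0,0,0],8.78],[[-5,0,0],[0,0,0],8.78],[[-4,0,0],[0,0,0],8.78],[[0,0,0],[0,0,0],8.78],[[0,0,0],[0,0,0],8.78]]' |sed -n '2p;4p'
python3 - <<'E'
from h import *
import cv2
d=get_image("wrist"); cv2.imwrite("pics/w17.png",cv2.resize(d["pixels"][90:330,140:420,::-1],None,fx=2.8,fy=2.8,interpolation=cv2.INTER_CUBIC));np.savez("w17.npz",mtx=d["mtx"],view=d["view"])
E
```

```text
ee_pos: [520.3, -20.1, 96.9]
ft_force: [0.3, -0.9, -0.3]
ee_pos: [521.2, -20.1, 236.8]
ft_force: [0.3, 0.1, -0.5]
```

View pics/w17.png

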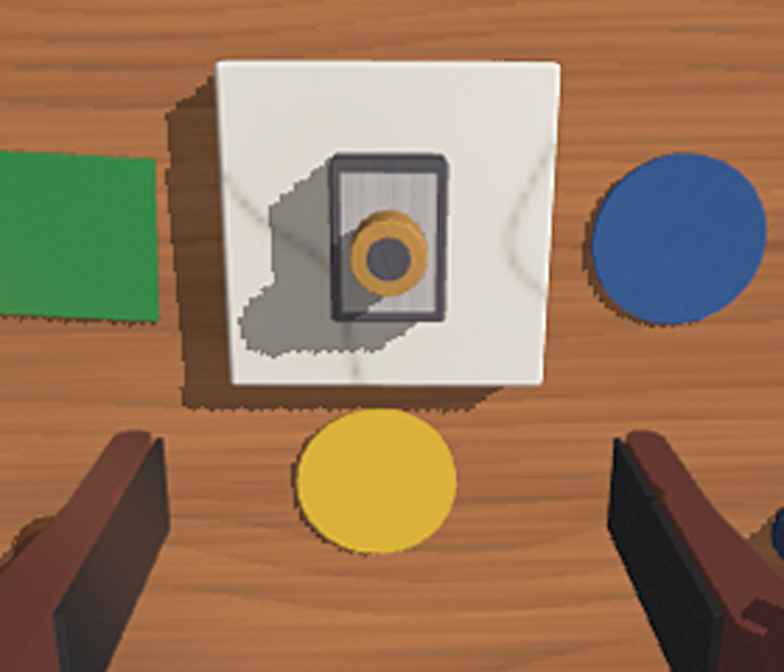

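```bash
python3 - <<'E'
from h import *
d=np.load("w17.npz")
f=lambda u,v,z:ray(d["mtx"],d["view"],140+(u+.5)/2.8-.5,90+(v+.5)/2.8-.5,z)
print("die",f(388.5,257.5,82).round(1),"anvil",np.mean([f(*k,58) for k in [(342,172),(437,172),(436,311),(342,311)]],axis=0).round(1))
go(386,320,130,88.8)
E
```

```text
die [520.4 -20.   82. ] anvil [519.8 -19.7  58. ]
t 25.7 pos [520.8 -20.1 236.2] yaw 88.8 w 88.2 F [ 0.9 -0.5 -0.1] tilt [-1.     0.003  0.   ]
shift cm [10.66 14.17 33.72] rows>= 7 rx -0.0
```

The die is within 1 mm of the anvil centre. Next the red jar.

```bash

python3 -m crank '[[[0,2,4.8],[0,0,0],8.78],[[1,2,4.8],[0,0,0],8.78],[[1.9,2,4.8],[0,0,0],8.78],[[1.9,2,4.8],[0,0,0],8.78],[[1.9,2,4.8],[0,0,0],8.78]]' >/dev/null
python3 -m crank '[[[1.9,2.1,4.8],[0,0,0],8.78],[[1.9,2.1,4.9],[0,0,0],8.78],[[0,0,0],[0,0,0],8.78],[[0,0,0],[0,0,0],8.78]]' >/dev/null
python3 - <<'E'
from h import *
import cv2
go(386,320,11,88.8)
d=get_image("wrist"); cv2.imwrite("pics/w18.png",d["pixels"][:,:,::-1]);np.savez("w18.npz",mtx=d["mtx"],view=d["view"])
print(proj(d,[386,320,80]))
E
```

```text
t 26.82 pos [386.3 319.  131.6] yaw 88.8 w 87.7 F [0.3 0.1 0.6] tilt [-1.     0.002 -0.002]
shift cm [12.06  0.    0.12] rows>= 2 rx 0.0
[279.73475904 211.09601958]
```

View pics/w18.png

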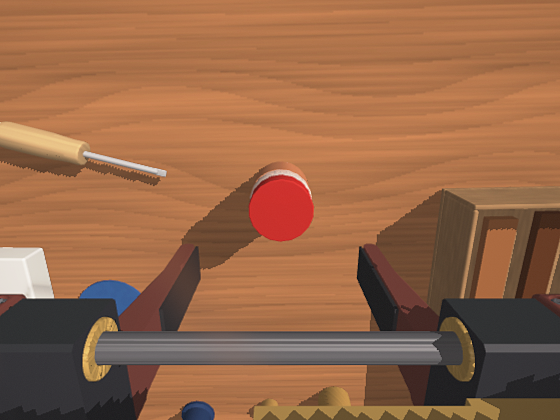

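```bash
python3 - <<'E'
from h import *
d=np.load("w18.npz")
p=ray(d["mtx"],d["view"],281.3,208.7,80);print(p)
go(p[0],p[1],11,88.8)
E
```

```text
[383.97395006 321.31100141  80.        ]
t 26.88 pos [386.9 318.8 132.1] yaw 88.8 w 87.4 F [ 0.3 -0.2 -0.6] tilt [-1.     0.001 -0.001]
shift cm [12.11  0.28  0.26] rows>= 2 rx -0.0
```

```bash

python3 -m crank '[[[3.5,0.25,0.22],[0,0,0],8.78],[[4,0,0],[0,0,0],8.78],[[3,0,0],[0,0,0],8.78],[[1.6,0,0],[0,0,0],8.78],[[0,0,0],[0,0,0],8.78]]' |sed -n '2p;4p'
python3 -m crank '[[[0,0,0],[0,0,0],5],[[0,0,0],[0,0,0],5],[[0,0,0],[0,0,0],5],[[0,0,0],[0,0,0],5],[[0,0,0],[0,0,0],5]]' 
python3 - <<'E'
from h import *
import cv2
go(384.5,321,11,88.8)
d=get_image("wrist"); cv2.imwrite("pics/w19.png",d["pixels"][:,:,::-1])
E
```

```text
ee_pos: [384.7, 321.0, 11.3]
ft_force: [-0.2, -0.2, 0.8]
t: 28.12
ee_pos: [384.8, 322.0, 12.3]
orientation: [-1.194, 1.219, 1.193]
ft_force: [-0.1, -2.5, 6.7]
width: 54.3
t 28.12 pos [384.8 322.   12.3] yaw 88.8 w 54.3 F [-0.1 -2.5  6.7] tilt [-1. -0.  0.]
shift cm [ 0.13  0.03 -0.1 ] rows>= 1 rx -0.0
```

View pics/w19.png

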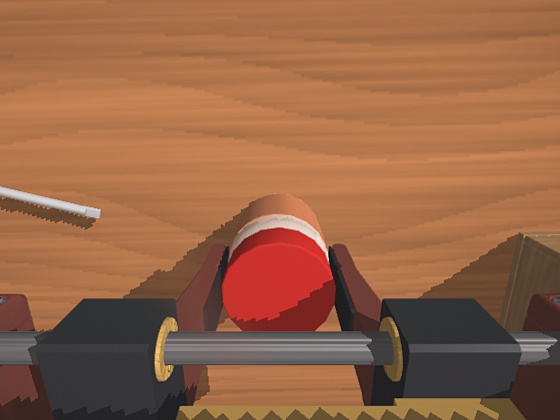

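```bash

python3 -m crank '[[[0,0,0],[0,0,0],5],[[0,0,0],[0,0,0],5]]' |tail -4
python3 -m crank '[[[-1,0,0],[0,0,0],5],[[-2,0,0],[0,0,0],5],[[0,0,0],[0,0,0],5],[[0,0,0],[0,0,0],5]]' |tail -4
python3 - <<'E'
from h import *
import cv2
go(384.5,321,11,88.8)
d=get_image("wrist"); cv2.imwrite("pics/w20.png",d["pixels"][:,:,::-1])
E
```

```text
ee_pos: [384.8, 322.0, 12.3]
orientation: [-1.194, 1.219, 1.193]
ft_force: [-1.1, -2.5, 6.9]
width: 54.0
ee_pos: [384.4, 321.9, 41.5]
orientation: [-1.193, 1.219, 1.194]
ft_force: [-0.2, 0.3, -2.9]
width: 54.6
t 28.93 pos [384.4 321.9  41.5] yaw 88.8 w 54.6 F [-0.2  0.3 -2.9] tilt [-1.  0. -0.]
shift cm [ 3.05 -0.01 -0.09] rows>= 1 rx -0.0
```

View pics/w20.png

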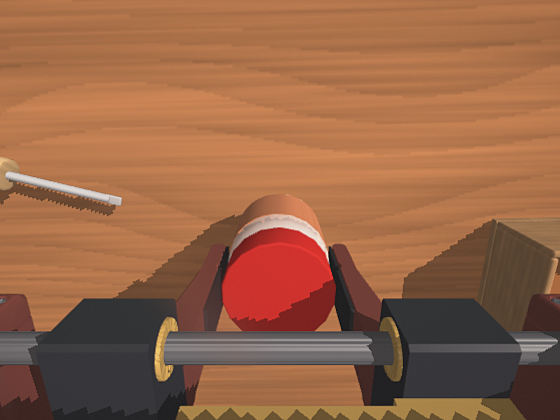

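```bash

python3 -c "
from h import *
go(532.6,120.5,80,88.8)"
```

```text
t 28.98 pos [384.2 321.8  41.3] yaw 88.8 w 54.3 F [-0.  -0.5 -2.4] tilt [-1.     0.001 -0.   ]
shift cm [ -3.87 -15.26 -19.81] rows>= 5 rx -0.0
```

```bash

python3 -m crank '[[[-2,0,0],[0,0,0],5],[[-2,-2.5,-3.3],[0,0,0],5],[[0,-2.55,-3.3],[0,0,0],5],[[0,-2.55,-3.3],[0,0,0],5],[[0,-2.55,-3.3],[0,0,0],5]]' >/dev/null
python3 -m crank '[[[0,-2.55,-3.3],[0,0,0],5],[[0,-2.55,-3.3],[0,0,0],5],[[0,0,0],[0,0,0],5],[[0,0,0],[0,0,0],5]]' |tail -2
python3 - <<'E'
from h import *
import cv2
go(532.6,120.5,30,88.8)
d=get_image("wrist"); cv2.imwrite("pics/w21.png",d["pixels"][:,:,::-1])
E
```

```text
ft_force: [1.3, 1.4, -2.5]
width: 54.3
t 30.1 pos [531.9 120.8  80.9] yaw 88.7 w 54.3 F [ 1.3  1.4 -2.5] tilt [-1.     0.002 -0.   ]
shift cm [ 5.09 -0.08 -0.03] rows>= 1 rx -0.1
```

View pics/w21.png

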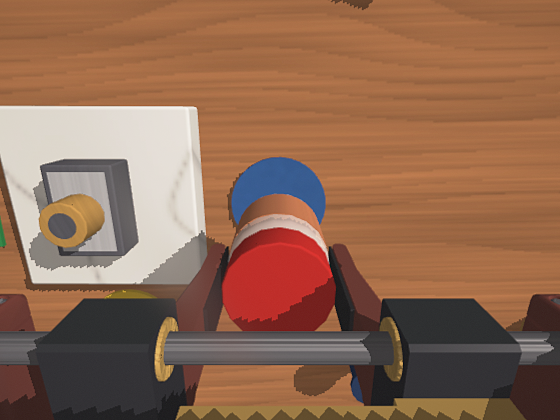

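```bash

python3 -m crank '[[[2,-0.06,-0.03],[0,0,0],5],[[2.5,0,0],[0,0,0],5],[[1.2,0,0],[0,0,0],5],[[0.3,0,0],[0,0,0],5],[[0,0,0],[0,0,0],5]]' |sed -n '2p;4p'
python3 -c "
from h import *
go(532.6,120.5,17,88.8)"
```

```text
ee_pos: [533.6, 120.9, 22.1]
ft_force: [0.4, -0.2, -3.1]
t 30.77 pos [533.6 120.9  22.1] yaw 88.8 w 54.5 F [ 0.4 -0.2 -3.1] tilt [-1. -0.  0.]
shift cm [ 0.51  0.1  -0.04] rows>= 1 rx 0.0
```

```bash

python3 -m crank '[[[0.3,0.05,-0.04],[0,0,0],5],[[0.15,0,0],[0,0,0],5],[[0,0,0],[0,0,0],5]]' |sed -n '2p;4p'
python3 -m crank '[[[0.1,0,0],[0,0,0],5],[[0,0,0],[0,0,0],5]]' |sed -n '2p;4p'

```

```text
ee_pos: [533.0, 120.1, 17.4]
ft_force: [0.3, 0.6, -2.4]
ee_pos: [533.1, 120.1, 16.4]
ft_force: [0.4, -0.1, -1.3]
```

```bash

python3 -m crank '[[[0.08,0,0],[0,0,0],5],[[0,0,0],[0,0,0],5]]' |sed -n '2p;4p'
python3 -m crank '[[[0.06,0,0],[0,0,0],5],[[0,0,0],[0,0,0],5]]' |sed -n '2p;4p'

```

```text
ee_pos: [533.2, 120.1, 16.3]
ft_force: [-3.0, -0.3, 7.6]
ee_pos: [533.2, 120.1, 16.2]
ft_force: [-4.1, -0.5, 14.4]
```

```bash

python3 -m crank '[[[-0.12,0,0],[0,0,0],8.5],[[0,0,0],[0,0,0],8.5],[[0,0,0],[0,0,0],8.5],[[0,0,0],[0,0,0],8.5],[[-1,0,0],[0,0,0],8.5]]' |sed -n '2p;4,5p'
python3 -m crank '[[[-4,0,0],[0,0,0],8.78],[[-5,0,0],[0,0,0],8.78],[[-6,0,0],[0,0,0],8.78],[[-6,0,0],[0,0,0],8.78],[[0,0,0],[0,0,0],8.78]]' |sed -n '2p;4p'
python3 - <<'E'
from h import *
import cv2
d=get_image("wrist"); cv2.imwrite("pics/w22.png",d["pixels"][:,:,::-1]);np.savez("w22.npz",mtx=d["mtx"],view=d["view"])
go(384,-325,240)
E
```

```text
ee_pos: [532.3, 120.0, 25.7]
ft_force: [1.0, -0.2, -0.1]
width: 85.1
ee_pos: [536.1, 120.8, 241.9]
ft_force: [0.5, -0.5, 0.4]
t 33.2 pos [534.3 120.4 238.9] yaw 88.8 w 88.0 F [-0.6  0.1 -0.9] tilt [-1.    -0.005  0.001]
shift cm [ -0.24  14.08 -44.85] rows>= 8
```

View pics/w22.png

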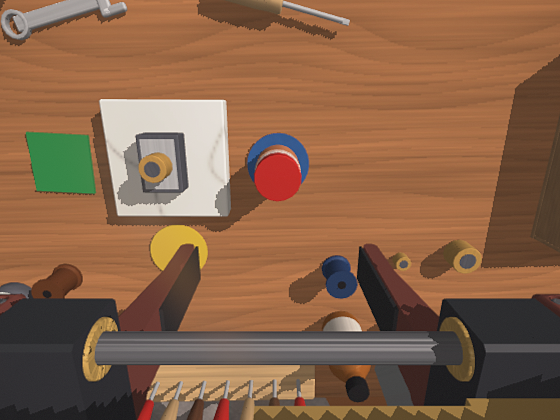

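```bash
python3 - <<'E'
from h import *
d=np.load("w22.npz")
print("red",ray(d["mtx"],d["view"],278,176.7,84),"blue L/R",ray(d["mtx"],d["view"],246,160,4),ray(d["mtx"],d["view"],309,160,4))
go(385,-329,240)
E
python3 -m crank '[[[0,1.8,-5.5],[0,0,0],8.78],[[0,1.8,-5.5],[0,0,0],8.78],[[0,1.8,-5.5],[0,0,0],8.78],[[0,1.8,-5.5],[0,0,0],8.78],[[0,1.8,-5.5],[0,0,0],8.78]]' |sed -n '2p'
python3 -m crank '[[[0,1.7,-5.5],[0,0,0],8.78],[[0,1.7,-5.5],[0,0,0],8.78],[[0,1.7,-5.5],[0,0,0],8.78],[[3,0,0],[0,0,0],8.78],[[0,0,0],[0,0,0],8.78]]' |sed -n '2p'
python3 - <<'E'
from h import *
import cv2
d=get_image("wrist"); cv2.imwrite("pics/w23.png",d["pixels"][:,:,::-1]);np.savez("w23.npz",mtx=d["mtx"],view=d["view"])
go(385,-329,130,88.8)
E
```

```text
red [532.28390255 120.8225882   84.        ] blue L/R [526.67131235  77.82487891   4.        ] [528.51748705 162.98972744   4.        ]
t 33.2 pos [534.3 120.4 238.9] yaw 88.8 w 88.0 F [-0.6  0.1 -0.9] tilt [-1.    -0.005  0.001]
shift cm [ -0.24  13.97 -45.25] rows>= 8 
ee_pos: [435.2, -154.1, 234.6]
ee_pos: [380.1, -315.4, 203.0]
t 34.5 pos [ 381.2 -315.7  204.4] yaw 88.8 w 87.8 F [0.2 0.8 0.4] tilt [-1.     0.004  0.003]
shift cm [ 7.44 -0.43 -1.34] rows>= 2 rx -0.0
```

View pics/w23.png

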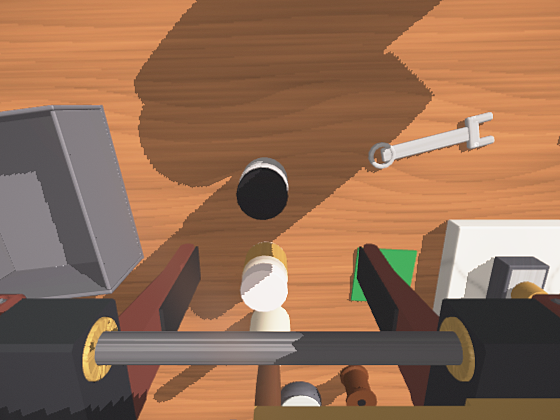

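```bash
python3 - <<'E'
from h import *
d=np.load("w23.npz")
p=ray(d["mtx"],d["view"],262.2,194,80);print(p,"white",ray(d["mtx"],d["view"],264.5,285,80))
go(p[0],p[1],12,88.8)
E
```

```text
[ 384.03319014 -331.61124425   80.        ] white [ 490.1562342  -333.00910997   80.        ]
t 34.5 pos [ 381.2 -315.7  204.4] yaw 88.8 w 87.8 F [0.2 0.8 0.4] tilt [-1.     0.004  0.003]
shift cm [19.24 -0.38 -1.64] rows>= 4 rx -0.0
```

```bash

python3 -m crank '[[[4,-0.35,-1.64],[0,0,0],8.78],[[4,0,0],[0,0,0],8.78],[[2,0,0],[0,0,0],8.78],[[0,0,0],[0,0,0],8.78]]' |sed -n '2p;4p'
python3 - <<'E'
from h import *
import cv2
d=get_image("wrist"); cv2.imwrite("pics/w24.png",d["pixels"][:,:,::-1]);np.savez("w24.npz",mtx=d["mtx"],view=d["view"])
go(384,-331.6,12,88.8)
E
```

```text
ee_pos: [385.5, -331.9, 105.3]
ft_force: [0.3, 0.3, -0.9]
t 35.05 pos [ 386.2 -332.7  106.4] yaw 88.9 w 87.8 F [-0.5 -0.6  0.9] tilt [-1.     0.001  0.   ]
shift cm [9.44 0.22 0.1 ] rows>= 2 rx 0.1
```

View pics/w24.png

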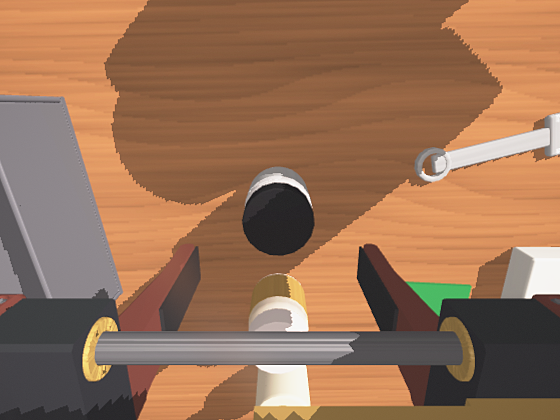

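```bash
python3 - <<'E'
from h import *
d=np.load("w24.npz")
p=ray(d["mtx"],d["view"],278.3,218.7,80);print(p)
go(p[0],p[1],12,88.8)
E
```

```text
[ 382.39701204 -331.88107929   80.        ]
t 35.05 pos [ 386.2 -332.7  106.4] yaw 88.9 w 87.8 F [-0.5 -0.6  0.9] tilt [-1.     0.001  0.   ]
shift cm [9.44 0.38 0.07] rows>= 2 rx 0.1
```

```bash

python3 -m crank '[[[3,0.35,0.05],[0,0,0],8.78],[[3,0,0],[0,0,0],8.78],[[2.4,0,0],[0,0,0],8.78],[[1,0,0],[0,0,0],8.78],[[0,0,0],[0,0,0],8.78]]' |sed -n '2p;4p'
python3 -m crank '[[[0,0,0],[0,0,0],5],[[0,0,0],[0,0,0],5],[[0,0,0],[0,0,0],5],[[0,0,0],[0,0,0],5],[[0,0,0],[0,0,0],5]]' |tail -4
python3 -m crank '[[[0,0,0],[0,0,0],5],[[0,0,0],[0,0,0],5]]' |tail -4
python3 - <<'E'
from h import *
import cv2
d=get_image("wrist"); cv2.imwrite("pics/w25.png",d["pixels"][:,:,::-1])
go(383,-332,45,88.8)
E
```

```text
ee_pos: [382.8, -332.9, 12.6]
ft_force: [0.3, -0.6, 0.8]
ee_pos: [382.4, -332.7, 12.4]
orientation: [-1.194, 1.219, 1.193]
ft_force: [-0.7, 1.6, 5.7]
width: 54.4
ee_pos: [382.4, -332.7, 12.4]
orientation: [-1.194, 1.219, 1.193]
ft_force: [-0.4, 2.2, 6.7]
width: 54.3
t 36.6 pos [ 382.4 -332.7   12.4] yaw 88.8 w 54.2 F [-0.6  2.1  5.7] tilt [-1. -0. -0.]
shift cm [-3.26 -0.06  0.07] rows>= 1 rx -0.0
```

View pics/w25.png

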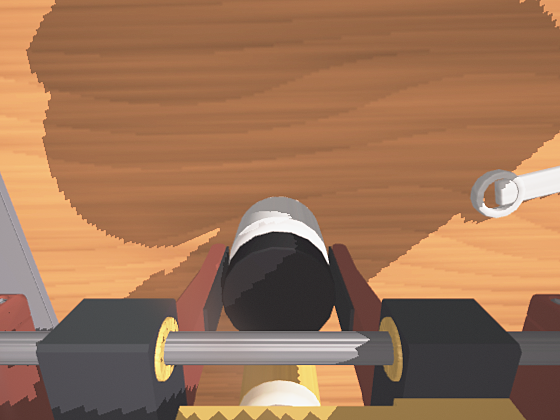

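```bash

python3 -m crank '[[[-1,0,0],[0,0,0],5],[[-3,0,0],[0,0,0],5],[[-4,0,0],[0,0,0],5],[[-4,0,0],[0,0,0],5],[[0,0,0],[0,0,0],5]]' |tail -4
python3 -c "
from h import *
go(525.5,-172.6,120,88.8)"
```

```text
ee_pos: [383.9, -334.2, 135.0]
orientation: [-1.199, 1.219, 1.188]
ft_force: [-0.3, 0.7, -2.1]
width: 54.1
t 37.23 pos [ 383.9 -334.2  135. ] yaw 88.8 w 54.1 F [-0.3  0.7 -2.1] tilt [-1.    -0.005 -0.004]
shift cm [  1.49 -13.81  16.47] rows>= 4 rx -0.0
```

```bash

python3 -m crank '[[[0,-3.4,4.1],[0,0,0],5],[[0,-3.5,4.1],[0,0,0],5],[[0,-3.5,4.1],[0,0,0],5],[[0,-3.5,4.1],[0,0,0],5],[[3,0,0],[0,0,0],5]]' >/dev/null
python3 -m crank '[[[0,0,0],[0,0,0],5],[[0,0,0],[0,0,0],5]]' >/dev/null
python3 - <<'E'
from h import *
import cv2
go(525.5,-172.6,30,88.8)
d=get_image("wrist"); cv2.imwrite("pics/w26.png",d["pixels"][:,:,::-1]);np.savez("w26.npz",mtx=d["mtx"],view=d["view"])
E
```

```text
t 38.1 pos [ 524.  -171.9  101.7] yaw 88.7 w 54.1 F [-0.  -0.7 -1.1] tilt [-1.     0.001  0.   ]
shift cm [ 7.17 -0.16 -0.07] rows>= 2 rx -0.1
```

View pics/w26.png

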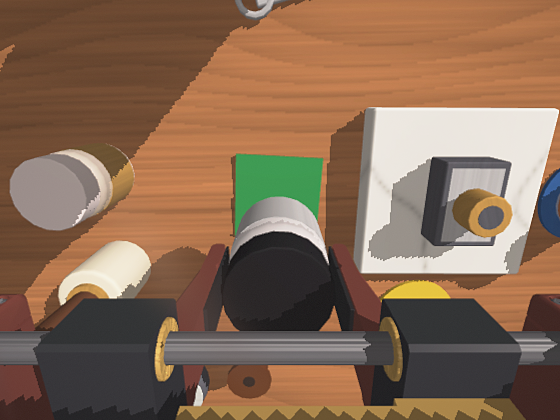

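```bash
python3 - <<'E'
from h import *
d=np.load("w26.npz")
a=ray(d["mtx"],d["view"],235,154,4);b=ray(d["mtx"],d["view"],323.5,158.5,4);m=(a+b)/2;e=(b-a)/np.linalg.norm(b-a);print(a,b,np.linalg.norm(b-a)); print(m+40*np.array([e[1],-e[0],0]))
E
python3 -m crank '[[[2.5,-0.13,-0.07],[0,0,0],5],[[3,0,0],[0,0,0],5],[[1.8,0,0],[0,0,0],5],[[0.5,0,0],[0,0,0],5],[[0,0,0],[0,0,0],5]]' |sed -n '2p;4p'
python3 -m crank '[[[0,0,0],[0,0,0],5]]' |sed -n '2p;4p'
```

```text
[ 483.19419098 -210.62995113    4.        ] [ 489.09371671 -129.72163184    4.        ] 81.12311960736382
[ 526.0380406  -173.08471597    4.        ]
ee_pos: [526.3, -172.7, 24.4]
ft_force: [-0.4, 0.4, -1.9]
ee_pos: [526.8, -172.7, 24.9]
ft_force: [0.7, -0.1, -1.6]
```

```bash

python3 -m crank '[[[0.4,0.05,0],[0,0,0],5],[[0.2,0,0],[0,0,0],5],[[0.1,0,0],[0,0,0],5],[[0,0,0],[0,0,0],5]]' |sed -n '2p;4p'
python3 -m crank '[[[0.1,0,0],[0,0,0],5],[[0,0,0],[0,0,0],5]]' |sed -n '2p;4p'

```

```text
ee_pos: [525.5, -172.3, 16.9]
ft_force: [-0.5, -0.4, -2.2]
ee_pos: [525.6, -172.4, 16.4]
ft_force: [-1.2, 1.3, 3.1]
```

```bash

python3 -m crank '[[[0,0,0],[0,0,0],8.5],[[0,0,0],[0,0,0],8.5],[[0,0,0],[0,0,0],8.5],[[0,0,0],[0,0,0],8.5],[[-1,0,0],[0,0,0],8.5]]' |sed -n '2p;4,5p'
python3 -m crank '[[[-4,0,0],[0,0,0],8.78],[[-6,0,0],[0,0,0],8.78],[[-6,0,0],[0,0,0],8.78],[[-6,0,0],[0,0,0],8.78],[[-3,0,0],[0,0,0],8.78]]' |sed -n '2p;4p'
python3 - <<'E'
from h import *
import cv2
d=get_image("wrist"); cv2.imwrite("pics/w27.png",d["pixels"][:,:,::-1]);np.savez("w27.npz",mtx=d["mtx"],view=d["view"])
go(590,-327,300)
E
```

```text
ee_pos: [524.9, -172.2, 25.8]
ft_force: [0.5, 0.9, -0.4]
width: 85.1
ee_pos: [526.6, -172.8, 280.7]
ft_force: [0.8, 0.7, -0.3]
t 40.95 pos [ 528.  -173.3  283.6] yaw 88.8 w 87.6 F [ 0.5 -0.3  2.9] tilt [-1.    -0.009 -0.003]
shift cm [ -1.54  -6.54 -15.24] rows>= 3
```

View pics/w27.png

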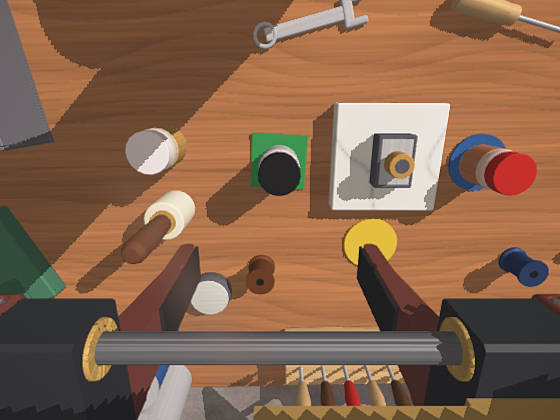

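```bash
python3 - <<'E'
from h import *
d=np.load("w27.npz")
print("black",ray(d["mtx"],d["view"],279.3,173,84), "maul top",ray(d["mtx"],d["view"],133.5,252,168))
c=[(252,132.5),(306.5,137),(304,189.5),(252,188)]
print("green",np.mean([ray(d["mtx"],d["view"],*k,4) for k in c],axis=0))
E
python3 -m crank '[[[0,-2.1,-5],[0,0,0],8.78],[[0,-2.1,-5],[0,0,0],8.78],[[0,-2.1,-5],[0,0,0],8.78],[[1,0,0],[0,0,0],8.78],[[0,0,0],[0,0,0],8.78]]' |sed -n '2p'
python3 - <<'E'
from h import *
import cv2
d=get_image("wrist"); cv2.imwrite("pics/w28.png",d["pixels"][:,:,::-1]);np.savez("w28.npz",mtx=d["mtx"],view=d["view"])
go(590,-327,200,88.8)
E
```

```text
black [ 526.09227011 -171.9299538    84.        ] maul top [ 589.97116856 -327.66933159  168.        ]
green [ 527.28150147 -172.79892676    4.        ]
ee_pos: [584.0, -322.7, 264.3]
t 41.62 pos [ 584.3 -322.4  265.1] yaw 88.8 w 87.5 F [ 0.6  0.2 -0.6] tilt [-1.     0.002  0.001]
shift cm [ 6.51 -0.59 -0.46] rows>= 2 rx -0.0
```

View pics/w28.png

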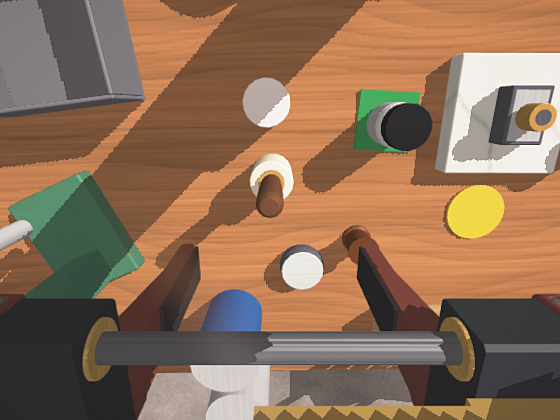

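```bash
python3 - <<'E'
import cv2
t=cv2.imread("pics/w28.png"); cv2.imwrite("pics/w28c.png",cv2.resize(t[145:225,230:310],None,fx=7,fy=7,interpolation=cv2.INTER_CUBIC))
E
```

```text
(no output)
```

View pics/w28c.png

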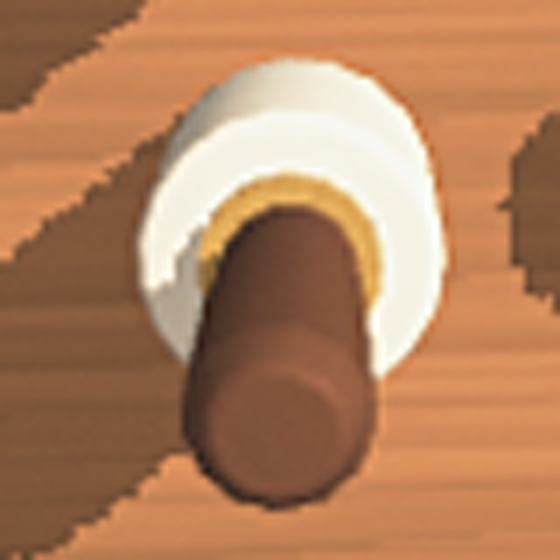

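```bash
python3 - <<'E'
from h import *
d=np.load("w28.npz")
f=lambda u,v,z:ray(d["mtx"],d["view"],230+(u+.5)/7-.5,145+(v+.5)/7-.5,z)
print(f(276,425,168),f(279,412,160),f(291.5,259,65))
go(591,-326.5,97,88.8)
E
```

```text
[ 592.34674207 -331.6532482   168.        ] [ 592.9281414  -331.45053776  160.        ] [ 593.03795598 -331.45297011   65.        ]
t 41.62 pos [ 584.3 -322.4  265.1] yaw 88.8 w 87.5 F [ 0.6  0.2 -0.6] tilt [-1.     0.002  0.001]
shift cm [16.81 -0.71 -0.42] rows>= 3 rx -0.0
```

```bash

python3 -m crank '[[[3,-0.8,-0.9],[0,0,0],8.78],[[3,0,0],[0,0,0],8.78],[[0,0,0],[0,0,0],8.78],[[0,0,0],[0,0,0],8.78]]' |sed -n '2p'
python3 - <<'E'
from h import *
import cv2
d=get_image("wrist"); cv2.imwrite("pics/w29.png",cv2.resize(d["pixels"][130:290,190:370,::-1],None,fx=4,fy=4,interpolation=cv2.INTER_CUBIC));np.savez("w29.npz",mtx=d["mtx"],view=d["view"])
go(592.7,-331.5,97,88.8)
E
```

```text
ee_pos: [593.7, -332.4, 207.7]
t 42.17 pos [ 593.9 -332.7  208. ] yaw 88.8 w 87.8 F [0.9 0.3 0.7] tilt [-1.    -0.002 -0.001]
shift cm [11.1   0.15  0.13] rows>= 2 rx 0.0
```

View pics/w29.png

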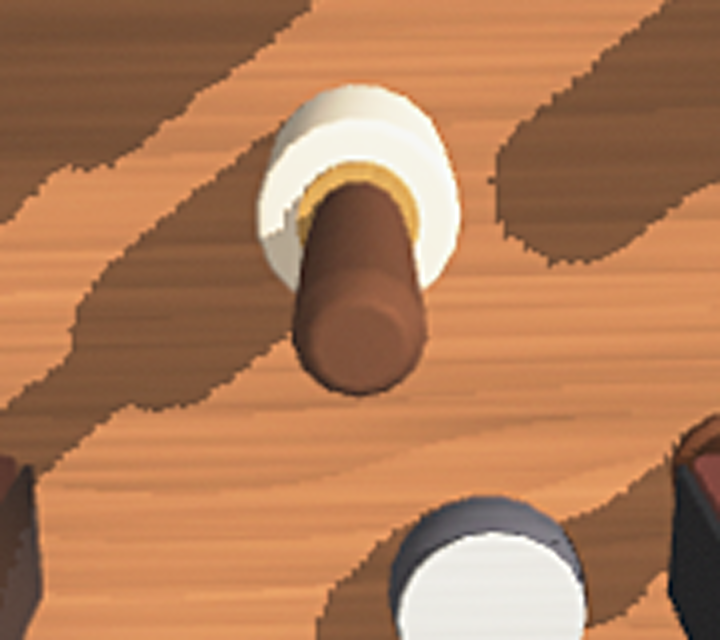

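```bash
python3 - <<'E'
from h import *
d=np.load("w29.npz")
f=lambda u,v,z:ray(d["mtx"],d["view"],190+(u+.5)/4-.5,130+(v+.5)/4-.5,z)
print(f(360.5,342,168),f(360,329,160),f(359,220,65))
E
python3 -m crank '[[[4,0.12,0.1],[0,0,0],8.78],[[4,0,0],[0,0,0],8.78],[[2.5,0,0],[0,0,0],8.78],[[0.6,0,0],[0,0,0],8.78],[[0,0,0],[0,0,0],8.78]]' |sed -n '2p;4p'
python3 - <<'E'
from h import *
import cv2
d=get_image("wrist"); cv2.imwrite("pics/w30.png",d["pixels"][:,:,::-1])
go(592.7,-331.5,97,88.8)
E
```

```text
[ 592.88943193 -331.33440577  168.        ] [ 592.91372478 -331.40330164  160.        ] [ 593.82249945 -331.34711428   65.        ]
ee_pos: [592.7, -332.2, 96.3]
ft_force: [-0.1, -0.2, -0.1]
t 42.85 pos [ 593.  -332.4   96.8] yaw 88.8 w 87.6 F [ 0.8 -1.1  0. ] tilt [-1.    -0.002 -0.001]
shift cm [-0.02  0.03  0.09] rows>= 1 rx -0.0
```

View pics/w30.png

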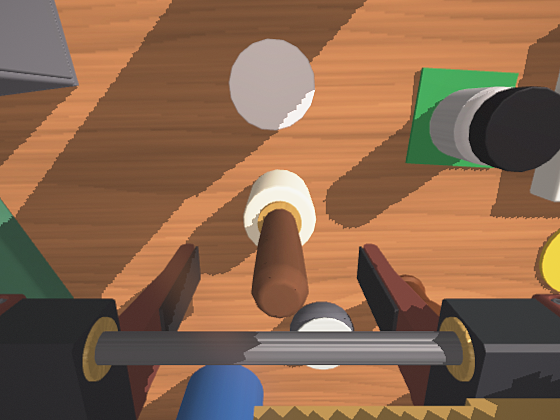

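Aligned with the handle. Closing on it.

```bash

python3 -m crank '[[[0,0,0.08],[0,0,0],1.5],[[0,0,0],[0,0,0],1.5],[[0,0,0],[0,0,0],1.5],[[0,0,0],[0,0,0],1.5],[[0,0,0],[0,0,0],1.5]]' |tail -2
python3 -m crank '[[[0,0,0],[0,0,0],1.5],[[0,0,0],[0,0,0],1.5],[[0,0,0],[0,0,0],1.5],[[0,0,0],[0,0,0],1.5],[[0,0,0],[0,0,0],1.5]]' 
python3 -m crank '[[[0,0,0],[0,0,0],1.5],[[0,0,0],[0,0,0],1.5]]' | tail -4

```

```text
ft_force: [-0.9, -0.5, -0.3]
width: 41.2
t: 44.1
ee_pos: [591.9, -331.1, 95.0]
orientation: [-1.194, 1.219, 1.193]
ft_force: [0.4, -0.5, -0.4]
width: 27.3
ee_pos: [591.9, -331.1, 95.0]
orientation: [-1.194, 1.219, 1.194]
ft_force: [1.2, -0.8, -1.3]
width: 27.3
```

```bash

python3 -m crank '[[[-1,0,0],[0,0,0],1.5],[[-3,0,0],[0,0,0],1.5],[[-4,0,0],[0,0,0],1.5],[[-3,0,0],[0,0,0],1.5],[[-1,0,0],[0,0,0],1.5]]' |tail -4
python3 - <<'E'
from h import *
import cv2
d=get_image("wrist"); cv2.imwrite("pics/w31.png",d["pixels"][:,:,::-1])
go(657.9,-29.1,200,88.8)
E
```

```text
ee_pos: [592.8, -331.3, 217.5]
orientation: [-1.196, 1.218, 1.191]
ft_force: [0.1, -0.9, -4.2]
width: 27.2
t 45.02 pos [ 592.7 -331.3  217.5] yaw 88.8 w 27.2 F [ 0.2 -0.1 -2.8] tilt [-1.    -0.003 -0.001]
shift cm [ 1.73 -5.87 30.36] rows>= 5 rx -0.0
```

View pics/w31.png

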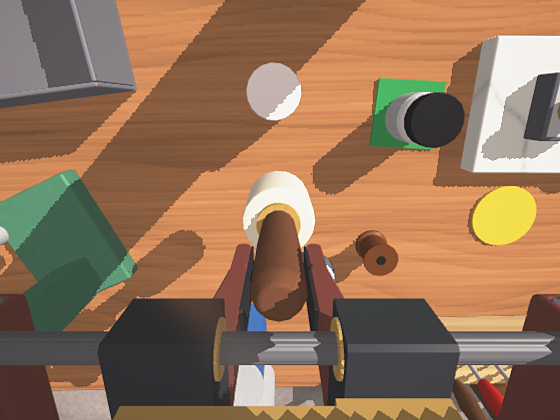

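```bash

python3 -m crank '[[[0,-0.4,2],[0,0,0],1.5],[[0,-0.8,4],[0,0,0],1.5],[[0,-0.8,4.2],[0,0,0],1.5],[[0,-0.8,4.2],[0,0,0],1.5],[[0,-0.8,4.2],[0,0,0],1.5]]' >/dev/null
python3 -m crank '[[[0,-0.8,4.2],[0,0,0],1.5],[[0,-0.8,4],[0,0,0],1.5],[[0,-0.5,2.5],[0,0,0],1.5],[[0,-0.17,1.1],[0,0,0],1.5],[[0,0,0],[0,0,0],1.5]]' >/dev/null
python3 -m crank '[[[0,0,0],[0,0,0],1.5],[[0,0,0],[0,0,0],1.5]]' |tail -4
python3 - <<'E'
from h import *
import cv2
d=get_image("wrist"); cv2.imwrite("pics/w32.png",d["pixels"][:,:,::-1]);np.savez("w32.npz",mtx=d["mtx"],view=d["view"])
go(657.9,-29.1,110,88.8)
E
```

```text
ee_pos: [656.9, -29.4, 215.0]
orientation: [-1.193, 1.22, 1.193]
ft_force: [0.1, 0.4, -3.9]
width: 27.0
t 46.58 pos [657.  -29.3 215. ] yaw 88.7 w 27.0 F [-0.3  0.1 -3.9] tilt [-1.  0. -0.]
shift cm [10.5  -0.09  0.03] rows>= 2 rx -0.1
```

View pics/w32.png

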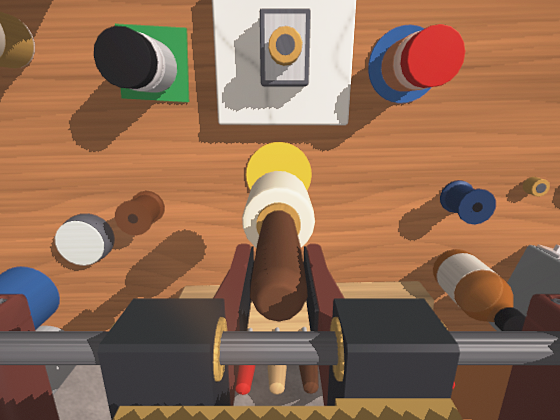

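```bash
python3 - <<'E'
from h import *
d=np.load("w32.npz")
p=ray(d["mtx"],d["view"],278.8,142,4);print(p, p[0]+42, proj(d,[658.9,-29.1,4]),ray(d["mtx"],d["view"],246,173,4),ray(d["mtx"],d["view"],311.5,173,4))
E
python3 -m crank '[[[2,-0.08,0],[0,0,0],1.5],[[3.5,0,0],[0,0,0],1.5],[[3.5,0,0],[0,0,0],1.5],[[1.3,0,0],[0,0,0],1.5],[[0,0,0],[0,0,0],1.5]]' |sed -n '2p;4p'
python3 -m crank '[[[0,0,0],[0,0,0],1.5]]' |sed -n '2p;4p'
```

```text
[618.90911015 -27.98957172   4.        ] 660.9091101467232 [278.62122754 173.54369268] [657.24475875 -70.9819404    4.        ] [659.14339802  13.14508003   4.        ]
ee_pos: [657.2, -28.5, 110.8]
ft_force: [0.0, 0.3, -3.5]
ee_pos: [659.0, -28.5, 113.3]
ft_force: [0.2, 0.2, -3.3]
```

```bash

python3 -m crank '[[[0.5,0,-0.05],[0,0,0],1.5],[[0.3,0,0],[0,0,0],1.5],[[0,0,0],[0,0,0],1.5],[[0,0,0],[0,0,0],1.5]]' |sed -n '2p;4p'
python3 -c "
from h import *
go(658.4,-29.1,99,88.8)"
```

```text
ee_pos: [658.0, -28.9, 104.2]
ft_force: [-1.2, 0.2, -2.8]
t 47.83 pos [658.  -28.9 104.2] yaw 88.8 w 27.4 F [-1.2  0.2 -2.8] tilt [-1. -0.  0.]
shift cm [ 0.52 -0.04 -0.02] rows>= 1 rx -0.0
```

```bash

python3 -m crank '[[[0.3,-0.03,0],[0,0,0],1.5],[[0.12,0,0],[0,0,0],1.5],[[0,0,0],[0,0,0],1.5]]' |sed -n '2p;4p'
python3 -m crank '[[[0.1,0,0],[0,0,0],1.5],[[0,0,0],[0,0,0],1.5]]' |sed -n '2p;4p'

```

```text
ee_pos: [658.1, -28.9, 99.6]
ft_force: [0.5, 0.2, -4.4]
ee_pos: [658.4, -28.9, 99.0]
ft_force: [-0.5, -1.4, -3.3]
```

```bash

python3 -m crank '[[[0.06,0,0],[0,0,0],1.5],[[0,0,0],[0,0,0],1.5]]' |sed -n '2p;4p'

```

```text
ee_pos: [658.7, -29.0, 98.9]
ft_force: [-0.7, -0.5, 2.9]
```

```bash

python3 -m crank '[[[0,0,0],[0,0,0],7],[[0,0,0],[0,0,0],7],[[0,0,0],[0,0,0],7],[[0,0,0],[0,0,0],7],[[0,0,0],[0,0,0],7]]' |sed -n '2p;4,5p'
python3 -m crank '[[[-2,0,0],[0,0,0],7],[[-4,0,0],[0,0,0],7],[[-5,0,0],[0,0,0],7],[[-5,0,0],[0,0,0],8.78],[[-5,0,0],[0,0,0],8.78]]' |sed -n '2p;4p'
python3 -m crank '[[[-3,5,0],[0,0,0],8.78],[[0,5,0],[0,0,0],8.78],[[0,5,0],[0,0,0],8.78],[[0,0,0],[0,0,0],8.78],[[0,0,0],[0,0,0],8.78]]' |sed -n '2p;4p'
python3 - <<'E'
from h import *
import cv2
d=get_image("wrist"); cv2.imwrite("pics/w33.png",cv2.resize(d["pixels"][60:330,130:420,::-1],None,fx=2.2*1.2,fy=2.2*1.2,interpolation=cv2.INTER_CUBIC)[:600,:800]);np.savez("w33.npz",mtx=d["mtx"],view=d["view"])
cv2.imwrite("pics/w33f.png",d["pixels"][:,:,::-1])
go(658,-29,300)
E
```

```text
ee_pos: [658.2, -28.9, 98.2]
ft_force: [-0.2, 0.2, 0.0]
width: 69.3
ee_pos: [658.1, -28.9, 311.7]
ft_force: [0.4, -1.6, -0.6]
ee_pos: [509.1, -25.7, 339.7]
ft_force: [0.0, -0.2, 0.5]
t 50.62 pos [509.5 -25.8 339.3] yaw 88.8 w 87.8 F [1.  0.5 0.9] tilt [-1.    -0.002 -0.   ]
shift cm [ 3.960e+00 -1.485e+01 -1.000e-02] rows>= 3
```

View pics/w33f.png

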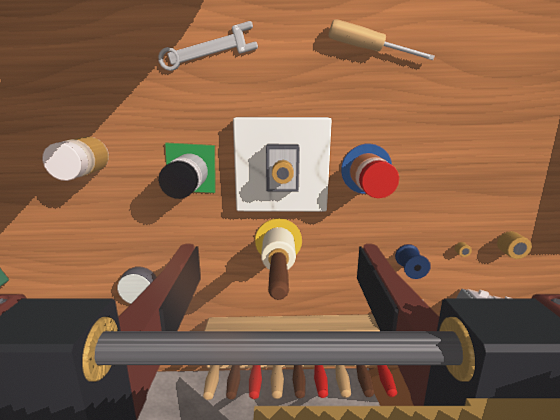

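The picture shows everything standing: maul on yellow (279,250), black on green (183,172), red on blue (376,175), die on anvil (283,173), and the white jar still at (68,160). I'll check the centring with model overlays.

```bash
python3 - <<'E'
from h import *
import cv2
d=np.load("w33.npz");im=cv2.imread("pics/w33f.png");s=4
def draw(name,x0,y0,x1,y1,items):
    c=cv2.resize(im[y0:y1,x0:x1],None,fx=s,fy=s,interpolation=cv2.INTER_CUBIC)
    for (x,y,z,r,col) in items:
        a=np.linspace(0,6.283,60);pts=np.array([(proj(d,[x+r*np.cos(t),y+r*np.sin(t),z])-[x0,y0]+.5)*s for t in a]).astype(int)
        cv2.polylines(c,[pts],True,col,1)
    return c
G=(255,0,255);K=(0,255,0)
a=draw("",230,215,330,305,[(658.9,-29.1,4,42,G),(658.9,-29.1,69,28,K),(658.9,-29.1,164,14,K)])
b=draw("",335,140,425,230,[(532.2,120.5,4,42,G),(532.2,120.5,84,27,K),(532.2,120.5,4,28,K)])
e=draw("",145,135,225,225,[(526.3,-172.6,84,27,K),(526.3,-172.6,4,28,K)])
h=max(a.shape[0],b.shape[0],e.shape[0])
o=np.hstack([cv2.copyMakeBorder(k,0,h-k.shape[0],0,0,0) for k in (a,b)]);cv2.imwrite("pics/chk1.png",o);cv2.imwrite("pics/chk2.png",e)
E
```

```text
(no output)
```

View pics/chk1.png

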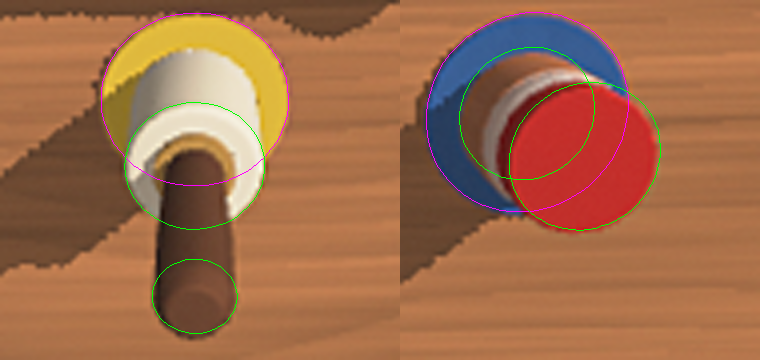

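View pics/chk2.png

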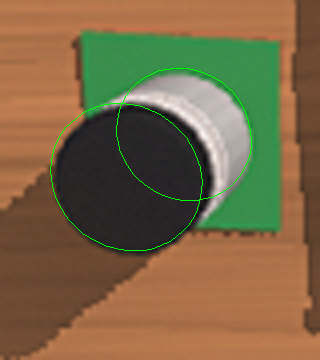

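Every overlay matches within about 1–2 mm, the arm is clear and 51 s have been used, so I'm handing in.

```bash
python3 -c "
from h import *
close_job(); print(get_obs()['t'])"
```

```text
the job is handed in; nothing more can be done
the job is handed in; nothing more can be done
```

The riveting station is set out in the order asked, and I handed the job in at about 51 s of robot time, with the gripper open and well clear of everything.

| Thing | Where it is | Last check |
|---|---|---|
| Anvil | Middle of the slab, edges parallel to it | Within about 1 mm; it first touched at only a few N |
| Die (middle-sized of the three) | Middle of the anvil's top | Within about 1 mm |
| Red jar | Blue pad, left of the slab | Within about 1 mm |
| Black jar | Green pad, right of the slab | About 1–1.5 mm off centre |
| Maul, head down | Yellow pad, behind the slab | Within about 1–2 mm |
| White jar | Left alone | Still standing; I took no exact before-and-after position |

- **Tool length:** the real fingertips sit about 27 mm short of the stated TCP. My first close on the anvil went over its top without touching it. I confirmed the offset by descending gently with the fingers open and watching force and shadows, then used it for every later grasp.
- **Camera disagreement:** the top and scene cameras differed from the wrist camera by about 2–3 mm. I used the wrist camera because it matched where the robot set the anvil.

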